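# Put the calibration weights back in their rail in order of size

## Robot

A 7-joint arm with a two-finger parallel gripper is mounted at the origin on a cart in front of the work surface, level with it; the furniture and walls round the work are solid. World frame = base frame: x ahead of the robot, y to its left, z up, the work surface at z = 0. Lengths are in m, angles in rad, forces in N, time in s.
With the tool pointing down it reaches from about 0.4 to 0.85 m from the base axis. Payload 4.5 kg.
Tool frame: the origin (TCP) lies midway between the tips of the shut fingers; the grasp point (between the pads) lies 19 mm behind it; z points along the fingers, y is the direction in which the jaws open and shut (so a half turn about z gives the same grasp; the last joint's range is limited). The gripper opens to 85 mm and grips with 20 to 120 N. Pads are 22 mm wide; open, the fingers measure 114 mm over their backs; the gripper's body (76 mm by 85 mm) begins 54 mm behind the grasp point. The pads swing forward as they close: fully open they stand 13 mm farther back than shut.
Start: joints at [1.291, 0.689, -0.195, 1.565, 0.157, 0.902, -0.215], TCP at [0.193, -0.594, 0.206] pointing down, gripper open.
Joint ranges: [-3.01, 3.01], [-0.46, 2.08], [-1.47, 1.51], [0.13, 2.56], [-1, 4.14], [0.04, 2.09], [-2.66, 2.66]. Speed limits (rad/s): [2.57, 2.57, 3.14, 3.14, 3.14, 3.14, 3.14].

## Interface

Orientations are given as a unit quaternion [x, y, z, w].
In Python, from station import manip, imaging gives the robot as it stands. The module is installed in compiled form; this text tells all that it offers.
- The arm moves only by the tool drive_tool, never from a script. Its argument "rows" is a list of rows, each an object of numbers: "hand": the finger opening in cm, from 0 to 8.54; "x", "y", "z": the shift along the tool's x, y, z in cm; "yaw": the turn about the tool's z in degrees. A call has 1 to 5 rows; each row is the pose to reach, as a shift and turn from the pose measured when the call began, along the tool's axes at that moment; what a row does not reach only later rows make up. A row lasts 1/8 s, in which the tool goes at most 62.5 mm and 10.7 degrees, less where a joint would pass 70% of its speed; a pose out of reach is approached as far as the arm can. A call with a gripper value outside its range is refused whole. The fingers move at their own pace and stop on an object; the grip force is fixed at half the most. Time passes only in rows, so rows that repeat a pose let the fingers close. It gives the time, the measured TCP pose, the force and the opening at its end, in the units of the state.
- manip.state(): the state, without advancing time (a new reading comes with each control period).
- imaging.camera(name): name is "side" or "top"; returns the picture (420x560x3 uint8, red, green, blue); there is no depth.
- imaging.camera_model(name): a dict with "mtx" (3x3 intrinsics, pixels), "eye" and "attitude" of the camera in the world. Camera axes: x right, y up, looking along -z (the intrinsics and any distortion apply to the point x, -y, -z); pixel columns grow to the right and rows downward; lengths in m; the calibration is good to about 2 mm. A picture is of the moment at which its call begins. camera_model takes no time and is no camera call.
- manip.finish_job(): hands the job in, once; it reports no verdict.
The state is a dict: "t": time; "joint_positions": joint angles; "joint_velocities": joint speeds; "joint_efforts": joint torques, N m; "eef_pos": TCP position; "tool_rot": TCP orientation; "ft_force": force on the tool from outside, world axes, zero at the start; "wrist_torque": the same for the moment, N m; "finger_gap": opening from 0.0 (shut) to 1.0 (fully open).
Only numpy, scipy, OpenCV 4.12 (cv2) and the standard library are available. Lean on these libraries where they do the work, as an engineer would, in place of code of your own. Each camera call takes 0.05 s, during which the arm holds its last target.

## Task

The bonder's force calibration is finished: put the four steel calibration weights back in the cups of their storage rail, lined up in order of size, each standing upright and fully down in the cup that fits it, from the largest weight in the largest cup to the smallest in the smallest. Set them down rather than dropping them, do not tip any over, and leave the vial that stands among them where it is.

Things in the scene. Friction and masses are not known exactly. Their poses are not given: they have to be found in the camera images.
- weight_500: the largest of four bright steel calibration weights standing upright on the bench: a cylinder 38 mm in diameter and 41 mm high, a narrower neck and a round knob on top (34 mm in diameter, the top 14.5 mm); 64 mm high in all, 500 g; origin at the centre of its underside, z up
- weight_200: the second largest of four bright steel calibration weights standing upright on the bench: a cylinder 28 mm in diameter and 30 mm high, a narrower neck and a round knob on top (25 mm in diameter, the top 11.5 mm); 48 mm high in all, 200 g; origin at the centre of its underside, z up
- weight_100: the second smallest of four bright steel calibration weights standing upright on the bench: a cylinder 22 mm in diameter and 24 mm high, a narrower neck and a round knob on top (20 mm in diameter, the top 9 mm); 38 mm high in all, 100 g; origin at the centre of its underside, z up
- weight_50: the smallest of four bright steel calibration weights standing upright on the bench: a cylinder 18 mm in diameter and 19 mm high, a narrower neck and a round knob on top (16 mm in diameter, the top 7 mm); 30 mm high in all, 50 g; origin at the centre of its underside, z up
- cup_500: the largest of four fixed white cups in a row on an aluminium rail, for the 500 g weight: 58 mm across, 15 mm high, with a tapered well 11 mm deep, 51 mm across at the mouth, 41.5 mm at its flat floor, which guides in a weight up to 5 mm off-centre; origin at the centre of its underside, 12 mm above the bench (well floor 4 mm, rim 15 mm above it); y along the rail, to the smallest cup
- cup_200: the second largest of four fixed white cups in a row on an aluminium rail, for the 200 g weight: 48 mm across, 15 mm high, with a tapered well 11 mm deep, 41 mm across at the mouth, 31.5 mm at its flat floor, which guides in a weight up to 5 mm off-centre; origin at the centre of its underside, 12 mm above the bench (well floor 4 mm, rim 15 mm above it); y along the rail, to the smallest cup
- cup_100: the second smallest of four fixed white cups in a row on an aluminium rail, for the 100 g weight: 42 mm across, 15 mm high, with a tapered well 11 mm deep, 35 mm across at the mouth, 25.5 mm at its flat floor, which guides in a weight up to 5 mm off-centre; origin at the centre of its underside, 12 mm above the bench (well floor 4 mm, rim 15 mm above it); y along the rail, to the smallest cup
- cup_50: the smallest of four fixed white cups in a row on an aluminium rail, for the 50 g weight: 38 mm across, 15 mm high, with a tapered well 11 mm deep, 31 mm across at the mouth, 21.5 mm at its flat floor, which guides in a weight up to 5 mm off-centre; origin at the centre of its underside, 12 mm above the bench (well floor 4 mm, rim 15 mm above it); y along the rail, to the smallest cup
- vial: a bystander among the weights: a loose upright glass vial with a black cap, 22 mm in diameter, 45 mm high; origin at the centre of its underside

How it is judged:
At the end, for the whole second after the job is handed in: Each of the four weights stands upright (within 0.08 rad) and at rest in the cup of its own size, its underside within 2.5 mm of the well's floor and its axis within 4 mm of the cup's axis (horizontal distance between weight_500 and cup_500 below 0.004 m and z of weight_500 in the frame of cup_500 between 0.0015 and 0.0065 m and angle between each of weight_500, weight_200, weight_100, weight_50's own z axis and vertical below 0.08 rad and linear speed of each of weight_500, weight_200, weight_100, weight_50 below 0.02 m/s and horizontal distance between weight_200 and cup_200 below 0.004 m and z of weight_200 in the frame of cup_200 between 0.0015 and 0.0065 m and horizontal distance between weight_100 and cup_100 below 0.004 m and z of weight_100 in the frame of cup_100 between 0.0015 and 0.0065 m and horizontal distance between weight_50 and cup_50 below 0.004 m and z of weight_50 in the frame of cup_50 between 0.0015 and 0.0065 m); the robot touches nothing.
It fails at once if a weight is dropped (falls freely by more than about 2 cm) ((contact force between the fingers and weight_500 below 0.05 N and linear speed of weight_500 above 0.65 m/s) or (contact force between the fingers and weight_200 below 0.05 N and linear speed of weight_200 above 0.65 m/s) or (contact force between the fingers and weight_100 below 0.05 N and linear speed of weight_100 above 0.65 m/s) or (contact force between the fingers and weight_50 below 0.05 N and linear speed of weight_50 above 0.65 m/s)).
It fails at once if a weight is tipped over (leans more than about 40 degrees) (angle between any of weight_500, weight_200, weight_100, weight_50's own z axis and vertical above 0.7 rad).
It fails at once if the vial is pushed away or knocked over (more than 2 cm or about 30 degrees) (distance of vial from where it was at the start of the episode above 0.02 m or angle between vial's own z axis and vertical above 0.5 rad).
It also fails if it takes over 115 s, if anything falls off the work surface, if the arm or the gripper's body presses on something with over 40 N, if the wrist force passes 120 N, or if a joint passes its speed limit or range.

## Working session

There is one attempt and no reset: what is moved stays moved. The work goes in short steps, Python scripts to look and compute and a tool call to move; the robot and the scene stay as the last step left them, time stands still between calls to the robot, and variables do not carry over. Pictures are saved under pics/ and viewed, and the job is handed in when it is done.

Besides the shell and the picture viewer there is one more tool, called after "Request:" as a command line: name --argument value ..., lists and objects as JSON in quotes. drive_tool: Moves the arm, as the interface text tells. Its arguments: {"type":"object","properties":{"rows":{"type":"array"}},"required":["rows"]}

```bash
mkdir -p pics; python3 - <<'E'
from station import manip, imaging
import cv2
for n in("side","top"):
    cv2.imwrite(f"pics/{n}0.png",imaging.camera(n)[:,:,::-1]); print(n,imaging.camera_model(n))
print(manip.state())
E
```

```text
side {'mtx': array([[454.64014006,   0.        , 284.25855843],
       [  0.        , 454.64014006, 204.40145733],
       [  0.        ,   0.        ,   1.        ]]), 'eye': array([ 0.44596328, -0.88929784,  0.50304892]), 'attitude': array([ 0.52889165, -0.02736661, -0.0391135 ,  0.84734575])}
top {'mtx': array([[495.15676067,   0.        , 277.79030004],
       [  0.        , 495.15676067, 212.14727731],
       [  0.        ,   0.        ,   1.        ]]), 'eye': array([ 0.42853068, -0.02884881,  1.10126638]), 'attitude': array([-0.04497114,  0.03041312,  0.71437955, -0.69764926])}
{'t': 0.1, 'joint_positions': array([ 1.29082639,  0.689916  , -0.19453038,  1.56625433,  0.15730278,
        0.90248903, -0.21509507]), 'joint_velocities': array([-0.00118695, -0.00151031, -0.00010294, -0.00145607,  0.00098274,
        0.0009937 ,  0.00280886]), 'joint_efforts': array([-3.05586203e-03, -5.40607238e+01, -1.27117842e+00, -1.58987170e+01,
        9.43626801e-03,  4.41875163e-03, -2.14578222e-05]), 'eef_pos': array([ 0.19266958, -0.59389943,  0.20565081]), 'tool_rot': array([ 9.87711187e-01,  1.56287906e-01, -1.87559863e-04, -8.16117446e-04]), 'ft_force': array([-0.44293559, -0.19568515,  0.10839318]), 'wrist_torque': array([ 0.02841577,  0.00079544, -0.0556725 ]), 'finger_gap': 0.9974715038349952}
```

View pics/side0.png

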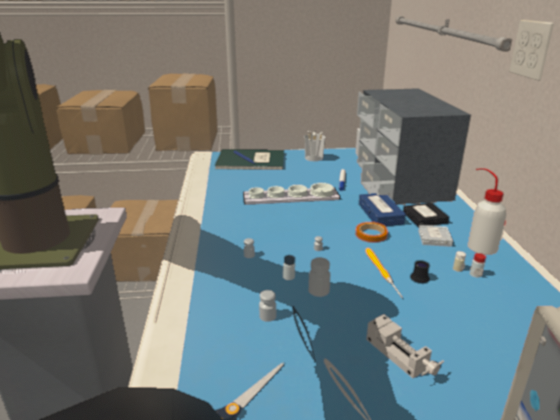

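View pics/top0.png

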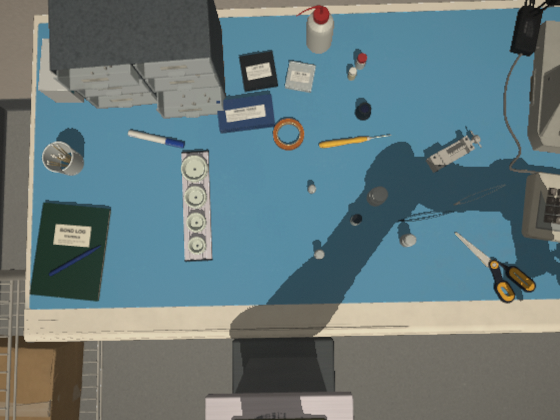

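```bash
python3 - <<'E'
import cv2
t=cv2.imread("pics/top0.png"); s=cv2.imread("pics/side0.png")
def c(im,x0,y0,x1,y1,f,n): cv2.imwrite(n,cv2.resize(im[y0:y1,x0:x1],None,fx=f,fy=f,interpolation=cv2.INTER_CUBIC))
c(t,295,170,425,265,6,"pics/t1.png")
c(t,170,145,225,265,5,"pics/t2.png")
c(s,235,225,345,325,6,"pics/s1.png")
c(s,235,175,345,210,7,"pics/s2.png")
E
```

```text
(no output)
```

View pics/t1.png

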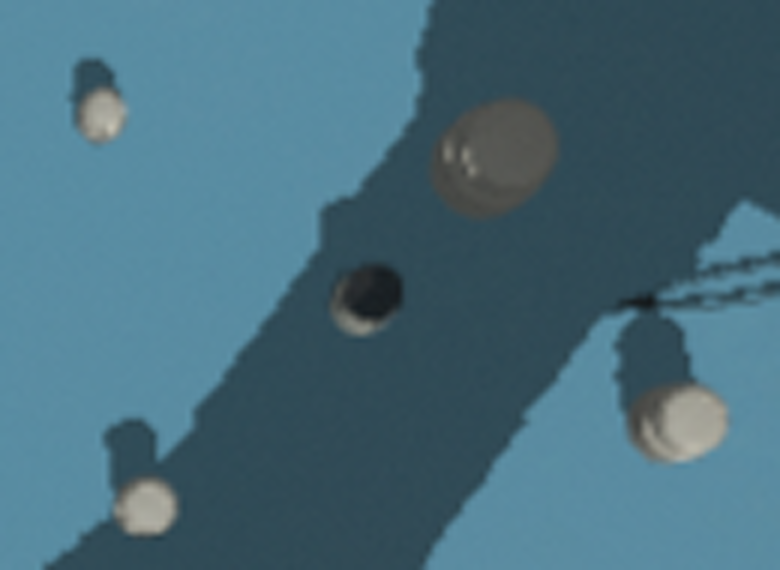

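View pics/t2.png

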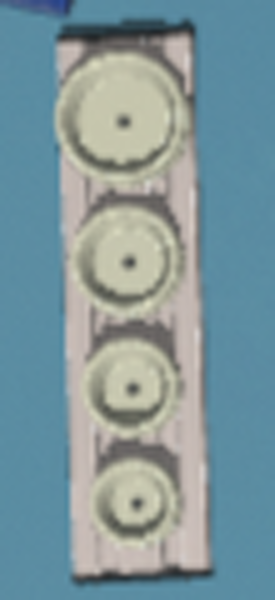

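View pics/s1.png

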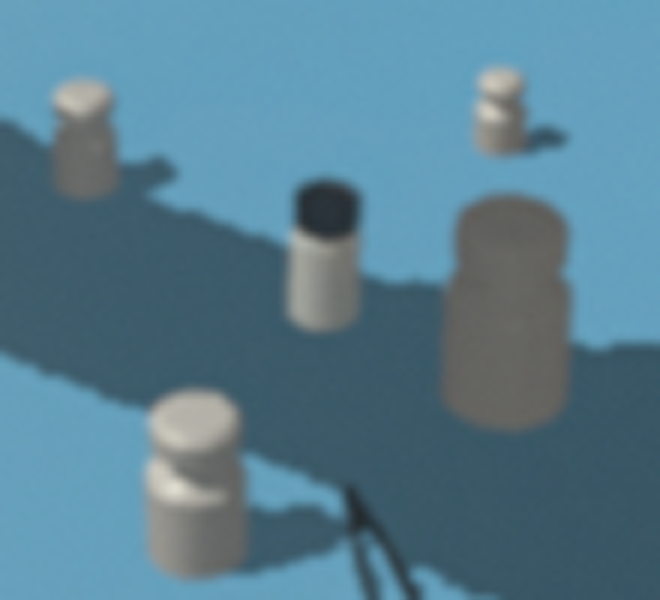

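View pics/s2.png

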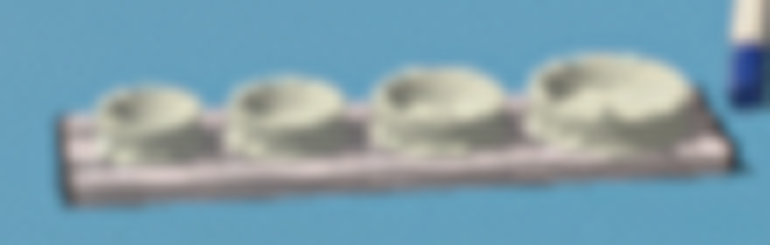

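```bash
cat > h.py <<'E'
import numpy as np, cv2
from scipy.spatial.transform import Rotation as R
from station import manip, imaging
def P(n):
    m=imaging.camera_model(n); A=R.from_quat(m["attitude"]).as_matrix()@np.diag([1,-1,-1])
    return m["mtx"],A,np.array(m["eye"])
def ray(n,uv):
    K,A,e=P(n); d=A@np.linalg.solve(K,[*uv,1]); return e,d/np.linalg.norm(d)
def atz(n,uv,z):
    e,d=ray(n,uv); return e+d*(z-e[2])/d[2]
def tri(a,b):
    (e1,d1),(e2,d2)=ray("top",a),ray("side",b)
    s=np.linalg.lstsq(np.c_[d1,-d2],e2-e1,rcond=None)[0]
    p,q=e1+s[0]*d1,e2+s[1]*d2; return (p+q)/2,np.linalg.norm(p-q)
def proj(n,p):
    K,A,e=P(n); c=K@(A.T@(np.asarray(p)-e)); return c[:2]/c[2]
def up(x,y,f,ox,oy): return ((x+.5)/f-.5+ox,(y+.5)/f-.5+oy)
E
cat > m.py <<'E'
from h import *
np.set_printoptions(precision=4,suppress=True)
D={"w500":((512,144),(512,222),.064),"w200":((690,420),(196,420),.048),"w100":((147,506),(84,98),.038),"w50":((101,114),(501,80),.030),"vial":((373,292),(328,205),.045)}
for k,(a,b,h) in D.items():
    a=up(*a,6,295,170);b=up(*b,6,235,225); print(k,*tri(a,b),"topz",atz("top",a,h)[:2],"side",atz("side",b,h)[:2],a,b)
C={"c500":((124,116),(610,88),(123,121)),"c200":((128,258),(440,97),(129,262)),"c100":((132,386),(288,103),(133,389)),"c50":((136,501),(152,110),(138,503))}
for k,(a,b,c) in C.items():
    a=up(*a,5,170,145);b=up(*b,7,235,175);c=up(*c,5,170,145); print(k,*tri(a,b),"toprim",atz("top",a,.027)[:2],"side",atz("side",b,.027)[:2],"floor",atz("top",c,.016)[:2])
print(proj("top",[.193,-.594,.2]),proj("side",[.193,-.594,.2]))
E
python3 m.py
```

```text
w500 [ 0.5744 -0.225   0.0624] 0.0006215193380569457 topz [ 0.5738 -0.2247] side [ 0.5742 -0.2274] (379.9166666666667, 193.58333333333334) (319.9166666666667, 261.5833333333333)
w200 [ 0.4772 -0.2867  0.0442] 0.0015227579939600436 topz [ 0.4763 -0.2858] side [ 0.4777 -0.2916] (409.5833333333333, 239.58333333333331) (267.25, 294.5833333333333)
w100 [ 0.4514 -0.0947  0.0339] 0.0012624065441108456 topz [ 0.4507 -0.0944] side [ 0.452  -0.1016] (319.0833333333333, 253.91666666666669) (248.58333333333334, 240.91666666666666)
w50 [ 0.595  -0.0829  0.0267] 0.002061140744802006 topz [ 0.5934 -0.0827] side [ 0.595  -0.0884] (311.4166666666667, 188.58333333333334) (318.0833333333333, 237.91666666666666)
vial [ 0.5254 -0.1773  0.0404] 0.0007254560672766727 topz [ 0.5246 -0.1767] side [ 0.5249 -0.1844] (356.75, 218.25) (289.25, 258.75)
c500 [0.6474 0.1743 0.0265] 0.00046960862962530626 toprim [0.647  0.1742] side [0.6474 0.1733] floor [0.647  0.1767]
c200 [0.5839 0.1729 0.0259] 0.00033021014834207907 toprim [0.5836 0.1727] side [0.5837 0.1704] floor [0.5834 0.1744]
c100 [0.5275 0.1714 0.0263] 0.0007169369765782732 toprim [0.5271 0.1712] side [0.5277 0.1698] floor [0.5267 0.1729]
c50 [0.4774 0.1699 0.026 ] 0.00119048764716083 toprim [0.4768 0.1697] side [0.478  0.1677] floor [0.4764 0.1709]
[617.4314 394.0309] [-57.0529 389.3734]
```

Request:
drive_tool --rows '[{"hand":5,"x":6,"y":-3.3,"z":0,"yaw":9},{"hand":5,"x":12,"y":-6.6,"z":0,"yaw":18},{"hand":5,"x":18,"y":-10,"z":0,"yaw":18},{"hand":5,"x":24,"y":-13.4,"z":0,"yaw":18},{"hand":5,"x":27,"y":-15,"z":0,"yaw":18}]'

```text
t: 0.72
eef_pos: [0.4044, -0.3658, 0.2057]
tool_rot: [1.0, 0.0, -0.0, -0.001]
ft_force: [-0.1, -1.2, 0.1]
finger_gap: 0.585
```

```bash
cat >> h.py <<'E'
def go(x,y,z,jaw_deg=0):
    "tool shift (cm) to bring TCP to world x,y,z; yaw so that tool x is at world jaw_deg"
    s=manip.state(); M=R.from_quat(s["tool_rot"]).as_matrix()
    d=M.T@(np.array([x,y,z])-s["eef_pos"])*100
    a=np.degrees(np.arctan2(M[1,0],M[0,0]))
    print("shift",np.round(d,2),"yaw",round(a-jaw_deg,2),"tilt",np.round(np.degrees(np.arccos(-M[2,2])),2),"| t",round(s["t"],2),"pos",np.round(s["eef_pos"],4),"gap",round(s["finger_gap"],3),"F",np.round(s["ft_force"],1))
E
python3 -c "
from h import *
go(.477,-.287,.12)"
```

```text
shift [ 7.27 -7.86  8.58] yaw 0.02 tilt 0.13 | t 0.72 pos [ 0.4044 -0.3658  0.2057] gap 0.585 F [-0.1 -1.2  0.1]
```

Request:
drive_tool --rows '[{"hand":5,"x":3,"y":-3,"z":2},{"hand":5,"x":6,"y":-6,"z":5},{"hand":5,"x":7.3,"y":-7.9,"z":9},{"hand":5,"x":7.3,"y":-7.9,"z":10.5},{"hand":5,"x":7.3,"y":-7.9,"z":10.5}]'

```text
$.rows[0]: bad value
```

```bash
cat > look.py <<'E'
import sys
from h import *
# look.py tag side x0 y0 x1 y1 f
t,n=sys.argv[1:3]; x0,y0,x1,y1,f=map(int,sys.argv[3:8])
im=imaging.camera(n)[:,:,::-1]; cv2.imwrite(f"pics/{t}.png",cv2.resize(im[y0:y1,x0:x1],None,fx=f,fy=f,interpolation=cv2.INTER_CUBIC))
s=manip.state(); print(s["t"],s["eef_pos"],s["finger_gap"],proj(n,s["eef_pos"]))
E
python3 look.py a1 side 220 200 360 320 5; python3 look.py a2 top 340 180 480 300 5
```

```text
0.775 [ 0.41261636 -0.35679223  0.20572506] 0.5882945692435951 [219.95508969 231.06623474]
0.825 [ 0.40995661 -0.35998626  0.20568207] 0.5859730403808874 [474.81927325 271.31751568]
```

View pics/a1.png

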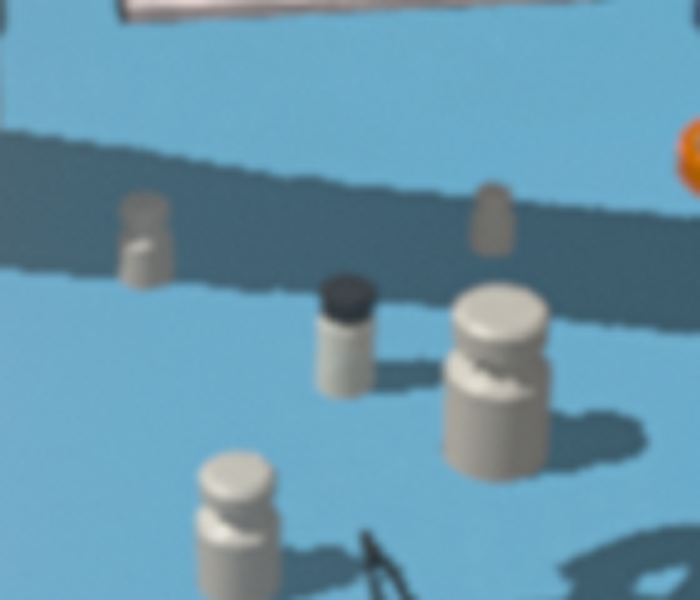

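View pics/a2.png

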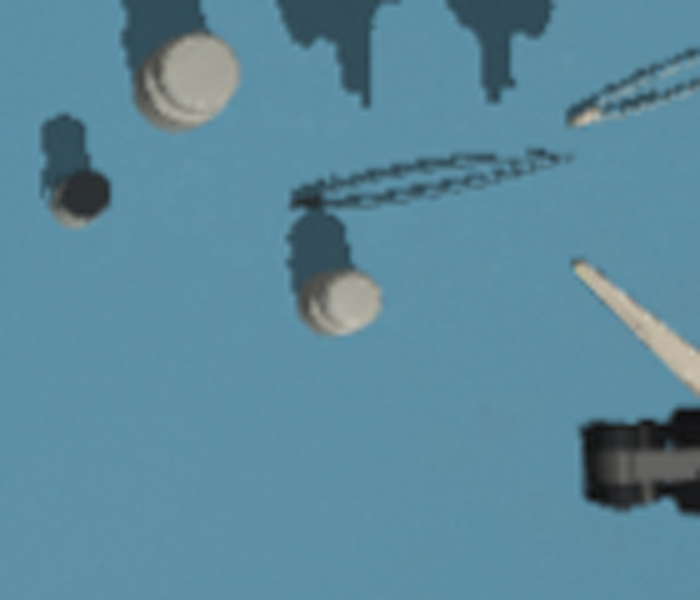

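Request:
drive_tool --rows '[{"hand":5,"x":3,"y":-3,"z":2,"yaw":0},{"hand":5,"x":6,"y":-6,"z":5,"yaw":0},{"hand":5,"x":6.7,"y":-7.3,"z":9,"yaw":0},{"hand":5,"x":6.7,"y":-7.3,"z":10.5,"yaw":0},{"hand":5,"x":6.7,"y":-7.3,"z":10.5,"yaw":0}]'

```text
t: 1.45
eef_pos: [0.4748, -0.2865, 0.1008]
tool_rot: [1.0, 0.006, 0.0, -0.003]
ft_force: [-1.2, -0.4, 0.3]
finger_gap: 0.59
```

```bash
python3 look.py a3 side 200 200 340 320 5; python3 look.py a4 top 340 180 480 300 5; python3 -c "
from h import *
go(.477,-.287,.025)"
```

```text
1.5 [ 0.47552172 -0.28722619  0.10180487] 0.5863963335724246 [265.28872018 265.2609578 ]
1.55 [ 0.47608979 -0.28745903  0.10241956] 0.5816252047530667 [417.00863821 238.2802791 ]
shift [ 0.06 -0.01  7.74] yaw 0.63 tilt 0.37 | t 1.55 pos [ 0.4761 -0.2875  0.1024] gap 0.582 F [-0.  -0.1 -0.1]
```

View pics/a3.png

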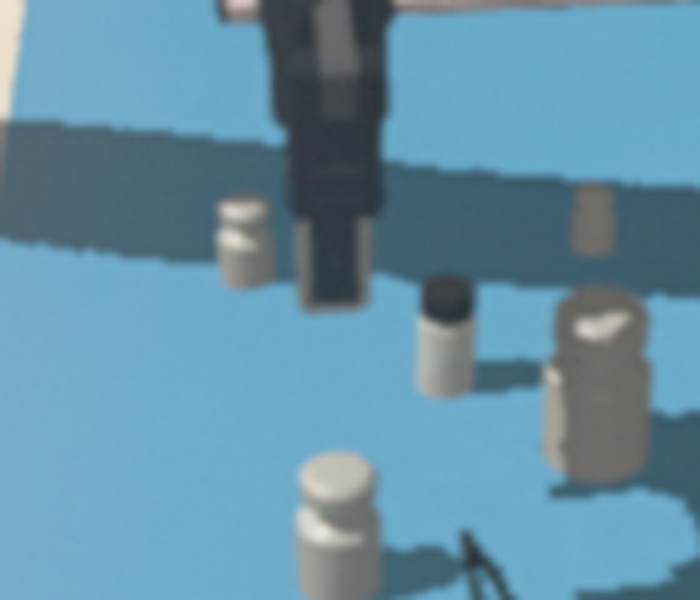

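View pics/a4.png

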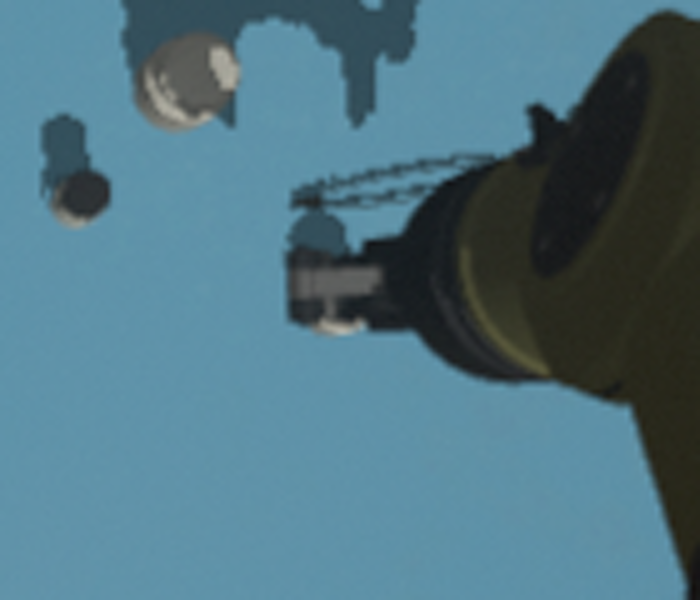

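Request:
drive_tool --rows '[{"hand":5,"x":0.1,"y":0,"z":3,"yaw":0.6},{"hand":5,"x":0.1,"y":0,"z":6,"yaw":0.6},{"hand":5,"x":0.1,"y":0,"z":7.8,"yaw":0.6},{"hand":5,"x":0.1,"y":0,"z":7.8,"yaw":0.6},{"hand":5,"x":0.1,"y":0,"z":7.8,"yaw":0.6}]'

```text
t: 2.17
eef_pos: [0.4781, -0.2878, 0.0255]
tool_rot: [1.0, 0.0, 0.003, -0.002]
ft_force: [0.6, -0.4, 0.2]
finger_gap: 0.585
```

```bash
python3 look.py a5 side 200 200 340 320 5;  python3 -c "
from h import *
go(.477,-.287,.024)"
```

```text
2.225 [ 0.47817581 -0.2877275   0.02559064] 0.5847217108210737 [267.52783285 304.12581673]
shift [-0.12 -0.07  0.16] yaw 0.01 tilt 0.41 | t 2.23 pos [ 0.4782 -0.2877  0.0256] gap 0.585 F [-0.9 -0.6 -0.6]
```

View pics/a5.png

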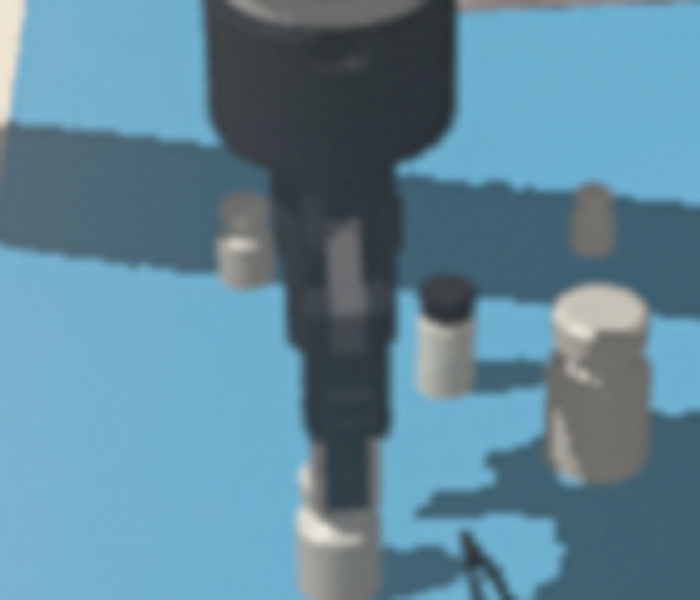

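Request:
drive_tool --rows '[{"hand":5,"x":-0.2,"y":0,"z":0.1,"yaw":0},{"hand":2,"x":-0.2,"y":0,"z":0.1,"yaw":0},{"hand":2,"x":-0.2,"y":0,"z":0.1,"yaw":0},{"hand":2,"x":-0.2,"y":0,"z":0.1,"yaw":0},{"hand":2,"x":-0.2,"y":0,"z":0.1,"yaw":0}]'

```text
t: 2.85
eef_pos: [0.4762, -0.2877, 0.0245]
tool_rot: [1.0, 0.0, 0.003, -0.002]
ft_force: [-0.5, 0.6, -0.3]
finger_gap: 0.235
```

```bash
python3 look.py a6 side 200 200 340 320 5;  python3 -c "
from h import *
go(.477,-.287,.024)"
```

```text
2.9 [ 0.47619441 -0.28767899  0.0245304 ] 0.23320959281334466 [266.33476997 304.69016819]
shift [ 0.08 -0.07  0.05] yaw 0.01 tilt 0.42 | t 2.9 pos [ 0.4762 -0.2877  0.0245] gap 0.233 F [0.1 0.1 0.4]
```

View pics/a6.png

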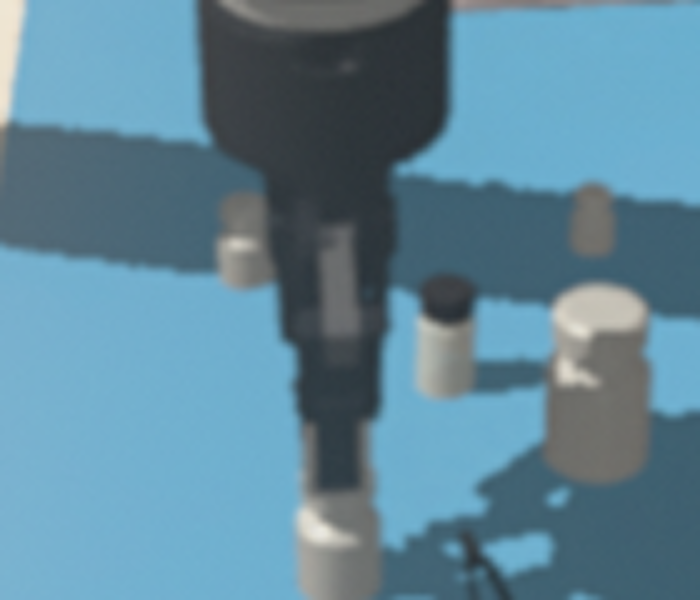

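Request:
drive_tool --rows '[{"hand":0,"x":0,"y":0,"z":0,"yaw":0},{"hand":0,"x":0,"y":0,"z":0,"yaw":0},{"hand":0,"x":0,"y":0,"z":0,"yaw":0}]'

```text
t: 3.28
eef_pos: [0.4762, -0.2877, 0.0245]
tool_rot: [1.0, 0.0, 0.003, -0.002]
ft_force: [-0.3, -0.5, -0.3]
finger_gap: -0.003
```

```bash
python3 look.py a7 side 200 200 340 320 5; python3 look.py a8 top 340 180 480 300 5;  python3 -c "
from h import *
go(.477,-.287,.024)"
```

```text
3.325 [ 0.47620491 -0.28768619  0.0245485 ] -0.004159603161913865 [266.34124833 304.68378835]
3.375 [ 0.47617691 -0.28765338  0.02451739] -0.0030702512554201256 [407.81150432 240.1741391 ]
shift [ 0.08 -0.07  0.05] yaw 0.01 tilt 0.41 | t 3.38 pos [ 0.4762 -0.2877  0.0245] gap -0.003 F [-0.3  0.5 -0.5]
```

View pics/a7.png

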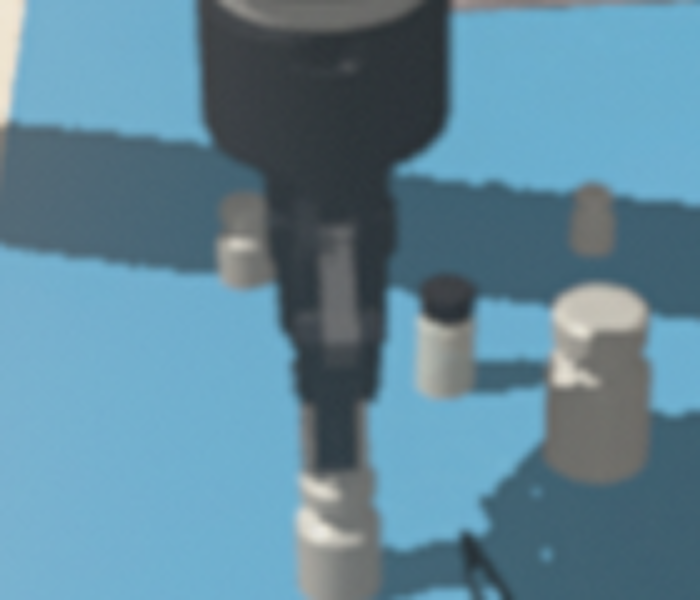

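View pics/a8.png

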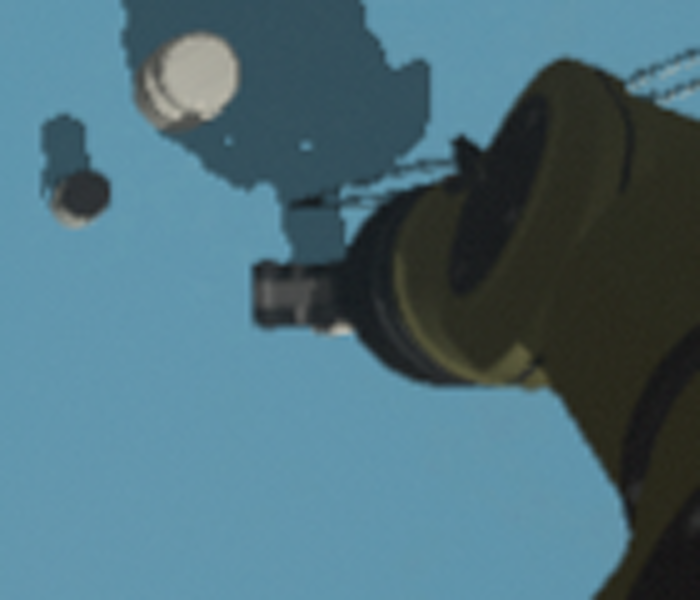

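```bash
python3 -c "
from h import *
np.set_printoptions(precision=1,suppress=True)
for dz in (0,.02,.03,.045):
  for dy in (0,-.0145,.0145):
    p=np.array([.4762,-.2877+dy,.0245+dz]); print(dz,dy,'side',(proj('side',p)-[200,200])*5,'top',(proj('top',p)-[340,180])*5)
print((proj('side',[.476,-.287,.048])-[200,200])*5,(proj('side',[.476,-.287,.0])-[200,200])*5)
"
```

```text
0 0 side [331.7 523.6] top [339.2 300.8]
0 -0.0145 side [334.4 551.9] top [372.9 300. ]
0 0.0145 side [329.1 496.2] top [305.5 301.6]
0.02 0 side [330.9 474.4] top [350.4 298.5]
0.02 -0.0145 side [333.6 502.3] top [384.8 297.7]
0.02 0.0145 side [328.3 447.6] top [316.1 299.3]
0.03 0 side [330.6 449.4] top [356.2 297.3]
0.03 -0.0145 side [333.3 477. ] top [390.9 296.4]
0.03 0.0145 side [327.9 422.8] top [321.6 298.1]
0.045 0 side [330.  411.4] top [365.1 295.4]
0.045 -0.0145 side [332.7 438.5] top [400.3 294.6]
0.045 0.0145 side [327.3 385.2] top [330.  296.2]
[330.1 464.4] [331.9 580.9]
```

Request:
drive_tool --rows '[{"hand":5,"x":0,"y":0,"z":0,"yaw":0},{"hand":5,"x":0,"y":0,"z":0,"yaw":0},{"hand":5,"x":0,"y":0,"z":0,"yaw":0},{"hand":5,"x":0,"y":0,"z":0.5,"yaw":0},{"hand":5,"x":0,"y":0,"z":1,"yaw":0}]'

```text
t: 4.0
eef_pos: [0.4762, -0.2876, 0.0141]
tool_rot: [1.0, 0.0, 0.003, -0.002]
ft_force: [-0.4, 0.4, 0.1]
finger_gap: 0.584
```

Request:
drive_tool --rows '[{"hand":5,"x":0,"y":0,"z":0.5,"yaw":0},{"hand":5,"x":0,"y":0,"z":1.0,"yaw":0},{"hand":5,"x":0,"y":0,"z":1.0,"yaw":0}]'

```text
t: 4.38
eef_pos: [0.4759, -0.2874, 0.0036]
tool_rot: [1.0, 0.0, 0.003, -0.002]
ft_force: [0.3, 1.2, -0.0]
finger_gap: 0.583
```

```bash
python3 look.py a9 side 200 200 340 320 5;  python3 -c "
from h import *
go(.477,-.287,.024)"
```

```text
4.425 [ 0.476088   -0.28748154  0.00386941] 0.5847445192928534 [266.41618915 314.52714649]
shift [ 0.1  -0.06 -2.01] yaw 0.01 tilt 0.39 | t 4.42 pos [ 0.4761 -0.2875  0.0039] gap 0.585 F [0.2 0.  0.3]
```

View pics/a9.png

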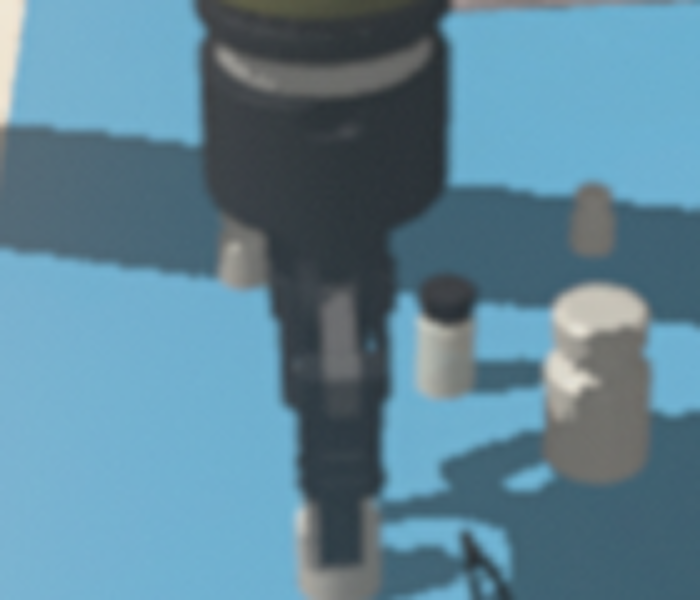

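Request:
drive_tool --rows '[{"hand":1.5,"x":0,"y":0,"z":0,"yaw":0},{"hand":1.5,"x":0,"y":0,"z":0,"yaw":0},{"hand":1.5,"x":0,"y":0,"z":0,"yaw":0},{"hand":1.5,"x":0,"y":0,"z":0,"yaw":0}]'

```text
t: 4.92
eef_pos: [0.4764, -0.2874, 0.0047]
tool_rot: [1.0, 0.0, 0.003, -0.002]
ft_force: [-1.0, 1.5, 5.0]
finger_gap: 0.263
```

```bash
python3 look.py b1 side 200 200 340 320 5;  python3 -c "
from h import *
go(.477,-.287,.024)"
```

```text
4.975 [ 0.47639651 -0.28742141  0.0046603 ] 0.26027363468675746 [266.59266793 314.11786436]
shift [ 0.07 -0.05 -1.93] yaw 0.02 tilt 0.43 | t 4.97 pos [ 0.4764 -0.2874  0.0047] gap 0.26 F [-0.9 -0.3  4.8]
```

View pics/b1.png

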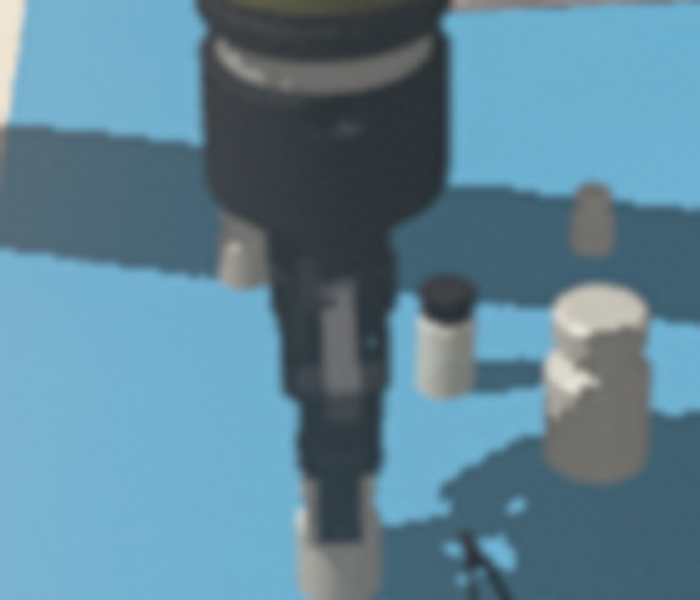

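Request:
drive_tool --rows '[{"hand":1.5,"x":0,"y":0,"z":-0.2,"yaw":0},{"hand":1.5,"x":0,"y":0,"z":-0.5,"yaw":0},{"hand":1.5,"x":0,"y":0,"z":-0.8,"yaw":0},{"hand":1.5,"x":0,"y":0,"z":-1,"yaw":0}]'

```text
t: 5.48
eef_pos: [0.4763, -0.2875, 0.0148]
tool_rot: [1.0, 0.0, 0.003, -0.002]
ft_force: [-0.2, -0.1, -1.1]
finger_gap: 0.26
```

```bash
python3 look.py b2 side 200 200 340 320 5;  python3 -c "
from h import *
go(.477,-.287,.15)"
```

```text
5.525 [ 0.47644381 -0.28756439  0.01498755] 0.26455290990986174 [266.5513529  309.24414253]
shift [  0.15  -0.11 -13.5 ] yaw 0.01 tilt 0.44 | t 5.53 pos [ 0.4764 -0.2876  0.015 ] gap 0.265 F [-0.4 -0.2 -2.2]
```

View pics/b2.png

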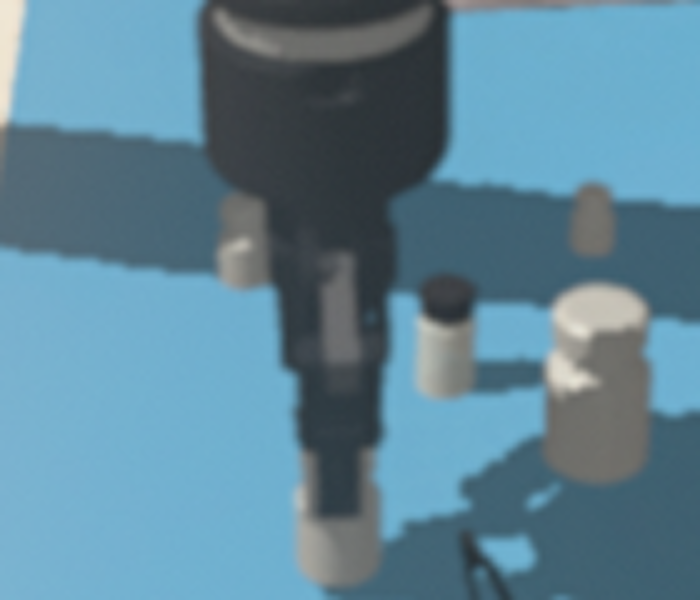

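Request:
drive_tool --rows '[{"hand":1.5,"x":0,"y":0,"z":-3,"yaw":0},{"hand":1.5,"x":0,"y":0,"z":-6,"yaw":0},{"hand":1.5,"x":0,"y":0,"z":-9,"yaw":0},{"hand":1.5,"x":0.5,"y":-2,"z":-10.5,"yaw":0},{"hand":1.5,"x":1,"y":-6,"z":-10.5,"yaw":0}]'

```text
t: 6.15
eef_pos: [0.4866, -0.2299, 0.1217]
tool_rot: [1.0, -0.002, 0.005, -0.0]
ft_force: [1.3, 1.2, -2.9]
finger_gap: 0.26
```

Request:
drive_tool --rows '[{"hand":1.5,"x":1,"y":-5,"z":0,"yaw":0},{"hand":1.5,"x":2,"y":-10,"z":0,"yaw":0},{"hand":1.5,"x":3.5,"y":-15,"z":0,"yaw":0},{"hand":1.5,"x":5,"y":-20,"z":0,"yaw":0},{"hand":1.5,"x":6,"y":-25,"z":0,"yaw":0}]'

```text
t: 6.78
eef_pos: [0.5482, 0.0216, 0.1226]
tool_rot: [1.0, -0.002, 0.005, -0.0]
ft_force: [1.2, 0.3, -1.9]
finger_gap: 0.266
```

```bash
python3 -c "
from h import *
go(.5837,.1735,.10)"
```

```text
shift [  3.47 -15.2    2.31] yaw -0.22 tilt 0.62 | t 6.78 pos [0.5482 0.0216 0.1226] gap 0.266 F [ 1.2  0.3 -1.9]
```

Request:
drive_tool --rows '[{"hand":1.5,"x":1.2,"y":-5,"z":0,"yaw":0},{"hand":1.5,"x":2.4,"y":-10,"z":0,"yaw":0},{"hand":1.5,"x":3.4,"y":-14,"z":0,"yaw":0},{"hand":1.5,"x":3.4,"y":-15.2,"z":2,"yaw":0},{"hand":1.5,"x":3.4,"y":-15.2,"z":5,"yaw":0}]'

```text
t: 7.4
eef_pos: [0.5832, 0.175, 0.0725]
tool_rot: [1.0, -0.001, 0.006, -0.001]
ft_force: [0.4, -0.2, -2.1]
finger_gap: 0.262
```

Request:
drive_tool --rows '[{"hand":1.5,"x":0,"y":0,"z":0,"yaw":0},{"hand":1.5,"x":0,"y":0,"z":0,"yaw":0}]'

```text
t: 7.65
eef_pos: [0.5834, 0.174, 0.0728]
tool_rot: [1.0, -0.001, 0.006, -0.001]
ft_force: [0.5, 0.8, -1.3]
finger_gap: 0.263
```

```bash
python3 look.py b3 side 220 120 360 220 5;python3 look.py b4 top 160 140 280 270 5;  python3 -c "
from h import *
go(.5837,.1735,.0207)"
```

```text
7.7 [0.58389542 0.17423815 0.07330773] 0.26508041846840885 [297.6278037  171.11219975]
7.75 [0.58412265 0.17441842 0.073572  ] 0.26342575326242457 [190.24811066 192.90615048]
shift [-0.11  0.1   5.29] yaw -0.15 tilt 0.79 | t 7.75 pos [0.5841 0.1744 0.0736] gap 0.263 F [-0.1  0.1 -1. ]
```

View pics/b3.png

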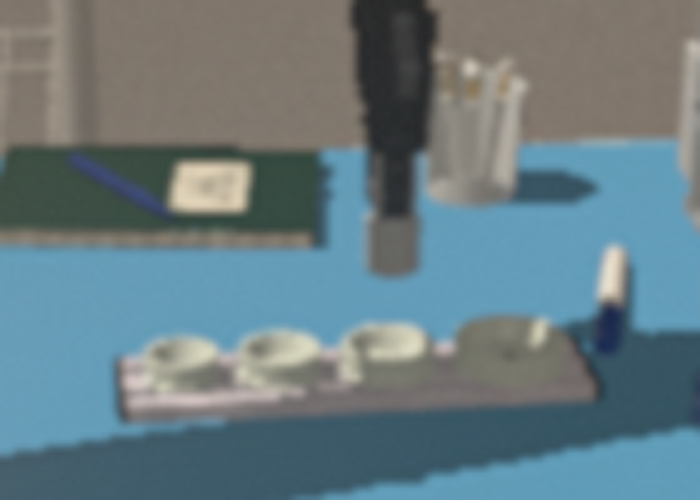

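View pics/b4.png

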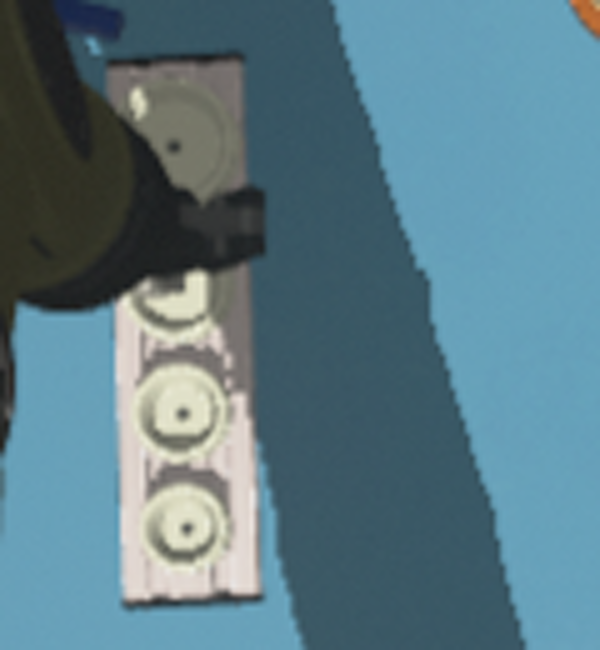

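```bash
python3 -c "
from h import *
np.set_printoptions(precision=1,suppress=True)
for p in [(.5841,.1744,.0687),(.5841,.1604,.0687),(.5841,.1744,.0837),(.5841,.1744,.027),(.5834,.1735,.027)]:print(p,(proj('side',p)-[220,120])*5)
"
```

```text
(0.5841, 0.1744, 0.0687) [388.3 263.9]
(0.5841, 0.1604, 0.0687) [391.7 274.3]
(0.5841, 0.1744, 0.0837) [388.9 236.3]
(0.5841, 0.1744, 0.027) [386.9 339. ]
(0.5834, 0.1735, 0.027) [385.7 339.8]
```

Request:
drive_tool --rows '[{"hand":1.5,"x":-0.2,"y":0.1,"z":1.5,"yaw":0},{"hand":1.5,"x":-0.2,"y":0.1,"z":3,"yaw":0},{"hand":1.5,"x":-0.2,"y":0.1,"z":4,"yaw":0},{"hand":1.5,"x":-0.2,"y":0.1,"z":4.6,"yaw":0},{"hand":1.5,"x":-0.2,"y":0.1,"z":4.8,"yaw":0}]'

```text
t: 8.38
eef_pos: [0.5826, 0.1735, 0.025]
tool_rot: [1.0, -0.001, 0.006, -0.001]
ft_force: [0.2, 0.1, -2.0]
finger_gap: 0.259
```

```bash
python3 look.py b5 side 220 120 360 220 5;  python3 -c "
from h import *
go(.5822,.1735,.0207)"
```

```text
8.425 [0.58266144 0.1735439  0.0250873 ] 0.26252897262437136 [296.8502909  188.63151097]
shift [-0.05  0.01  0.44] yaw -0.15 tilt 0.76 | t 8.43 pos [0.5827 0.1735 0.0251] gap 0.263 F [-0.  -0.2 -2.3]
```

View pics/b5.png

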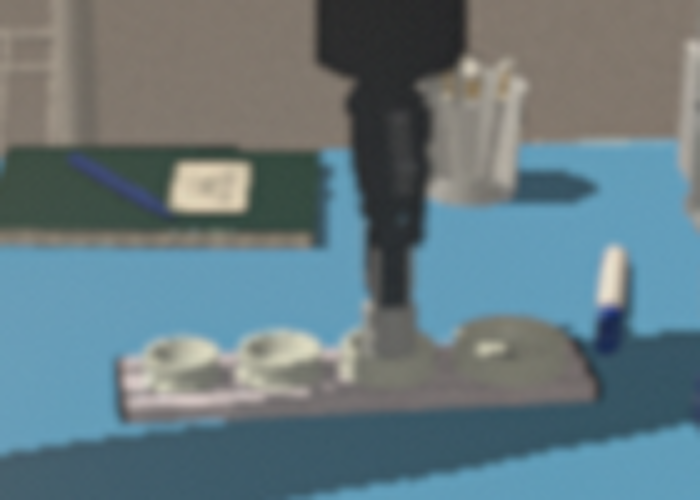

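Centred, no contact yet. Lowering the last 4 mm slowly, then release.

Request:
drive_tool --rows '[{"hand":1.5,"x":0,"y":0,"z":0.15,"yaw":0},{"hand":1.5,"x":0,"y":0,"z":0.3,"yaw":0},{"hand":1.5,"x":0,"y":0,"z":0.4,"yaw":0},{"hand":1.5,"x":0,"y":0,"z":0.45,"yaw":0}]'

```text
t: 8.93
eef_pos: [0.5828, 0.1735, 0.0207]
tool_rot: [1.0, -0.001, 0.007, -0.001]
ft_force: [0.1, -1.1, 1.6]
finger_gap: 0.261
```

Request:
drive_tool --rows '[{"hand":1.5,"x":0,"y":0,"z":0.05,"yaw":0},{"hand":1.5,"x":0,"y":0,"z":0.1,"yaw":0}]'

```text
t: 9.18
eef_pos: [0.583, 0.1735, 0.0207]
tool_rot: [1.0, -0.001, 0.007, -0.001]
ft_force: [-2.7, -1.1, 9.7]
finger_gap: 0.263
```

Request:
drive_tool --rows '[{"hand":3,"x":0,"y":0,"z":0,"yaw":0},{"hand":5,"x":0,"y":0,"z":0,"yaw":0},{"hand":5,"x":0,"y":0,"z":-0.5,"yaw":0},{"hand":5,"x":0,"y":0,"z":-2,"yaw":0},{"hand":5,"x":0,"y":0,"z":-5,"yaw":0}]'

```text
t: 9.8
eef_pos: [0.5816, 0.1732, 0.071]
tool_rot: [1.0, -0.001, 0.006, -0.001]
ft_force: [-0.7, 0.1, 0.7]
finger_gap: 0.583
```

Request:
drive_tool --rows '[{"hand":5,"x":0,"y":1,"z":-3,"yaw":0},{"hand":5,"x":0,"y":6,"z":-4,"yaw":0},{"hand":5,"x":0,"y":12,"z":-4,"yaw":0},{"hand":5,"x":0,"y":18,"z":-4,"yaw":0},{"hand":5,"x":0,"y":24,"z":-4,"yaw":0}]'

```text
t: 10.42
eef_pos: [0.5808, -0.0688, 0.1119]
tool_rot: [1.0, -0.001, 0.007, -0.001]
ft_force: [-0.3, -1.7, -0.6]
finger_gap: 0.589
```

```bash
python3 look.py b6 side 220 120 360 220 5;python3 look.py b7 top 160 140 280 270 5;  python3 look.py b8 side 200 200 360 320 5; python3 look.py b9 top 280 150 420 280 5;python3 -c "
from h import *
go(.451,-.097,.1)"
```

```text
10.475 [ 0.57962751 -0.08249796  0.11215251] 0.5819256880402024 [311.52626399 201.00708055]
10.525 [ 0.57972435 -0.07858127  0.11203082] 0.5843764368531602 [311.45191216 189.10768787]
10.575 [ 0.58020213 -0.07302913  0.11183194] 0.5846011350359431 [311.10288299 199.11008027]
10.625 [ 0.58054866 -0.06895691  0.11161686] 0.5831414172618377 [306.6573542  188.85713698]
shift [-12.95   2.89   0.99] yaw -0.39 tilt 0.76 | t 10.62 pos [ 0.5805 -0.069   0.1116] gap 0.583 F [-0.8  0.7 -0.8]
```

View pics/b6.png

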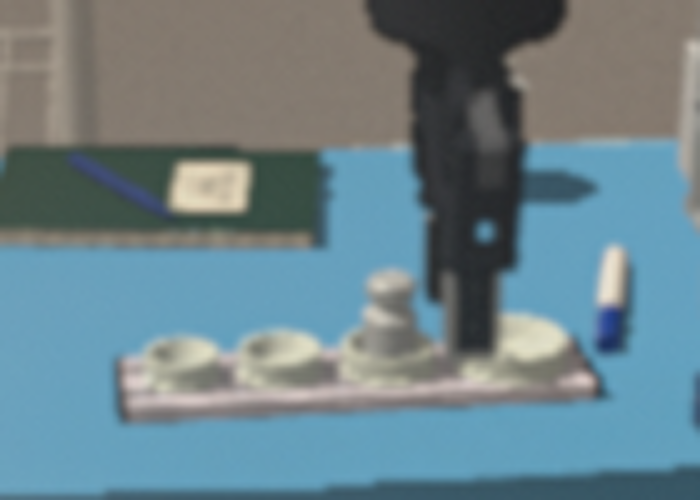

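View pics/b7.png

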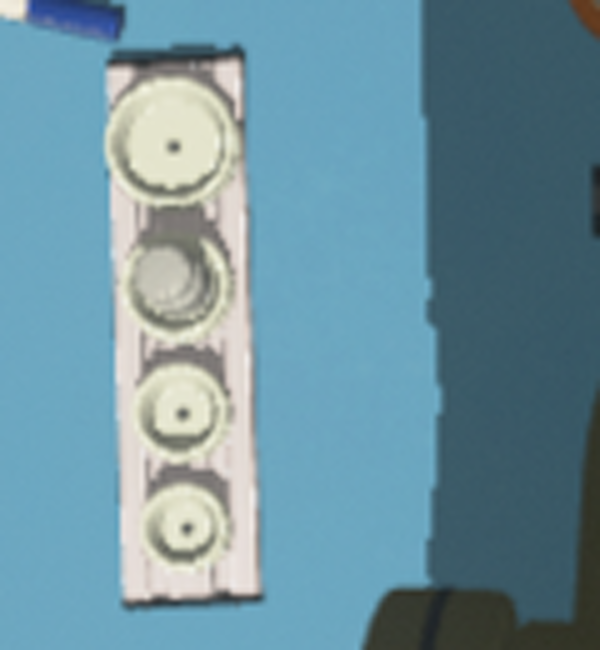

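View pics/b8.png

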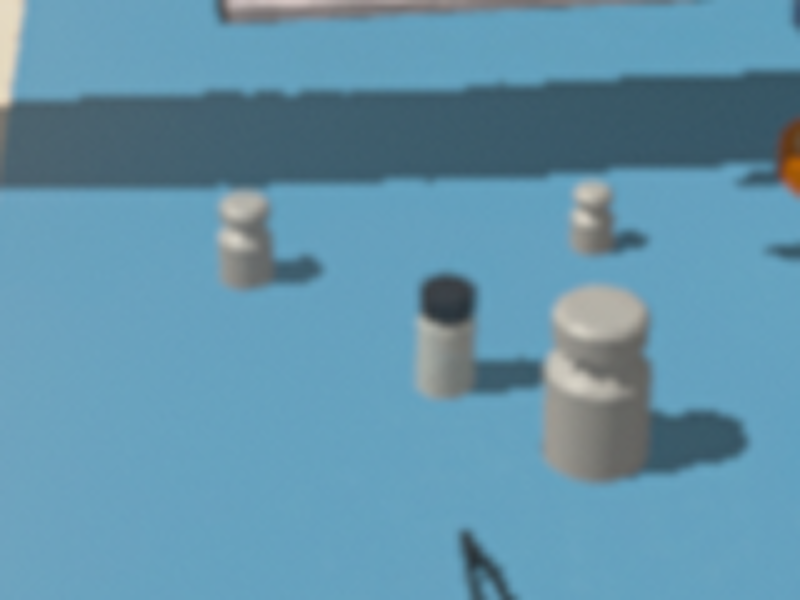

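View pics/b9.png

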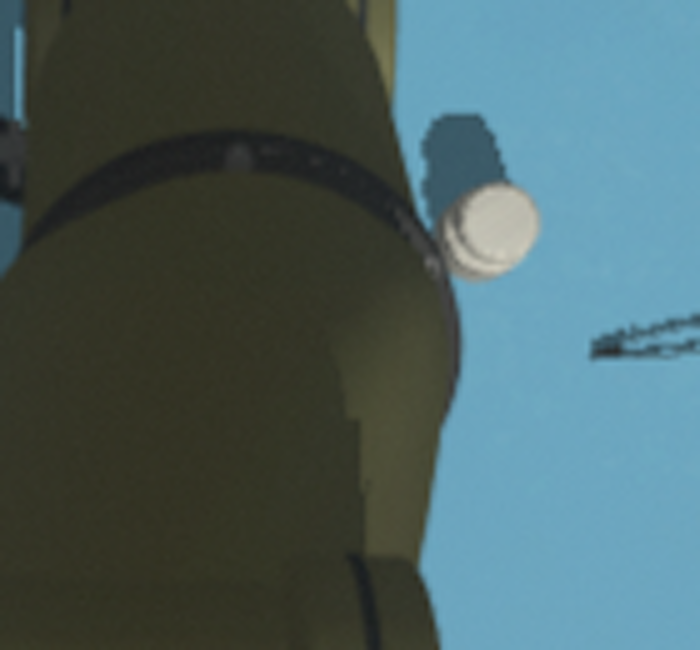

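Request:
drive_tool --rows '[{"hand":5,"x":1.3,"y":1.5,"z":2,"yaw":-0.4},{"hand":5,"x":1.3,"y":1.5,"z":4,"yaw":-0.4},{"hand":5,"x":1.3,"y":1.5,"z":6,"yaw":-0.4},{"hand":5,"x":1.3,"y":1.5,"z":7.5,"yaw":-0.4},{"hand":5,"x":1.3,"y":1.5,"z":7.5,"yaw":-0.4}]'

```text
t: 11.25
eef_pos: [0.5938, -0.0824, 0.036]
tool_rot: [1.0, 0.001, 0.006, -0.001]
ft_force: [-0.5, 0.3, 0.9]
finger_gap: 0.587
```

```bash
python3 look.py c1 side 260 180 380 270 6;python3 look.py c2 top 260 150 380 240 6; python3 -c "
from h import *
go(.594,-.0845,-.002)"
```

```text
11.3 [ 0.59448767 -0.08295156  0.03680968] 0.5851340447967027 [317.541712   233.74088848]
11.35 [ 0.59496024 -0.08332075  0.03730937] 0.5808513517679417 [311.85293479 187.35681596]
shift [-0.15  0.12  3.93] yaw 0.07 tilt 0.81 | t 11.35 pos [ 0.595  -0.0833  0.0373] gap 0.581 F [ 0.4 -0.4  0.9]
```

View pics/c1.png

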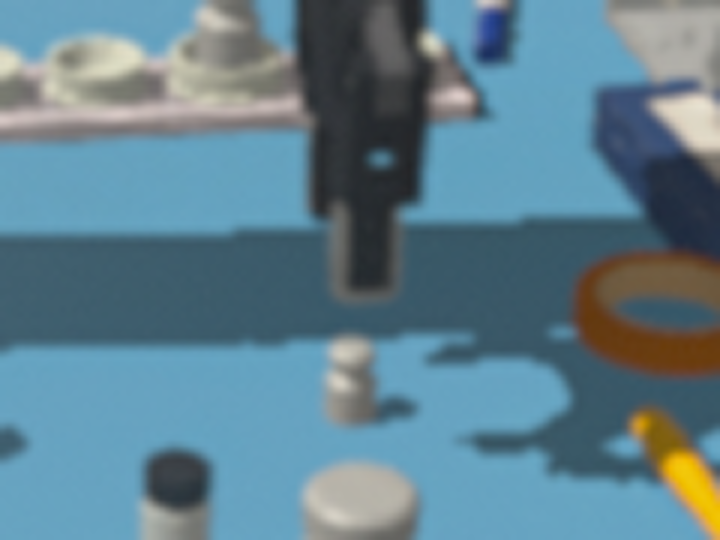

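View pics/c2.png

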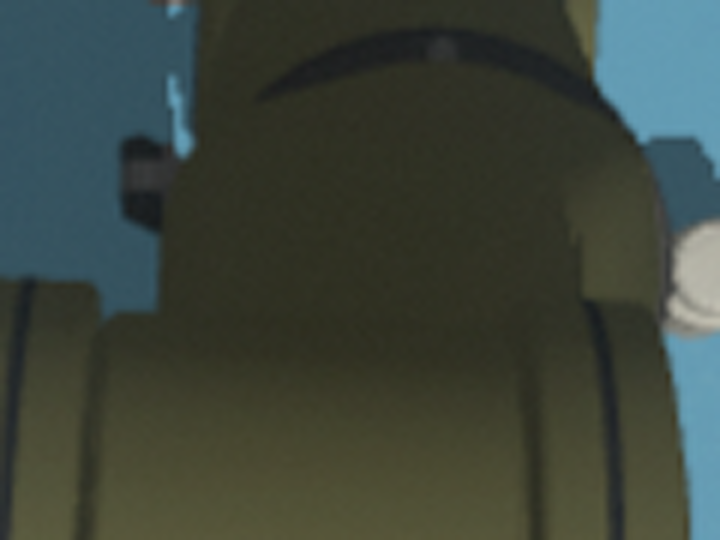

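```bash
python3 -c "
from h import *
np.set_printoptions(precision=1,suppress=True)
for p in [(.595,-.0833,.0623),(.595,-.1183,.068),(.595,-.083,.015),(.59,-.083,.015)]:print(p,(proj('side',p)-[260,180])*6)
"
```

```text
(0.595, -0.0833, 0.0623) [349.7 257.6]
(0.595, -0.1183, 0.068) [367.7 293. ]
(0.595, -0.083, 0.015) [344.4 377. ]
(0.59, -0.083, 0.015) [330.2 377.7]
```

Request:
drive_tool --rows '[{"hand":4.5,"x":0.2,"y":0.1,"z":1,"yaw":0},{"hand":4.5,"x":0.2,"y":0.1,"z":2,"yaw":0},{"hand":4.5,"x":0.2,"y":0.1,"z":2.4,"yaw":0},{"hand":4.5,"x":0.2,"y":0.1,"z":2.4,"yaw":0},{"hand":4.5,"x":0.2,"y":0.1,"z":2.4,"yaw":0}]'

```text
t: 11.98
eef_pos: [0.5974, -0.0844, 0.0135]
tool_rot: [1.0, 0.001, 0.007, -0.0]
ft_force: [0.3, -0.6, 0.2]
finger_gap: 0.528
```

```bash
python3 look.py c3 side 285 205 365 265 10; python3 -c "
from h import *
go(.594,-.0845,-.002)
s=manip.state()['eef_pos']
for p in [s+[0,0,.025],s+[0,-.035,.03],[.594,-.0845,.015]]:print(p,(proj('side',p)-[285,205])*10)
"
```

```text
12.025 [ 0.5974503  -0.08434779  0.01355464] 0.5258667907696494 [318.64028419 243.71579975]
shift [-0.37  0.02  1.55] yaw 0.06 tilt 0.83 | t 12.03 pos [ 0.5975 -0.0843  0.0136] gap 0.526 F [-0.6  0.1  0.5]
[ 0.5974503  -0.08434779  0.03855464] [341.03748832 282.77845156]
[ 0.5974503  -0.11934779  0.04355464] [370.85238202 347.92773555]
[0.594, -0.0845, 0.015] [320.40619526 382.30695026]
```

View pics/c3.png

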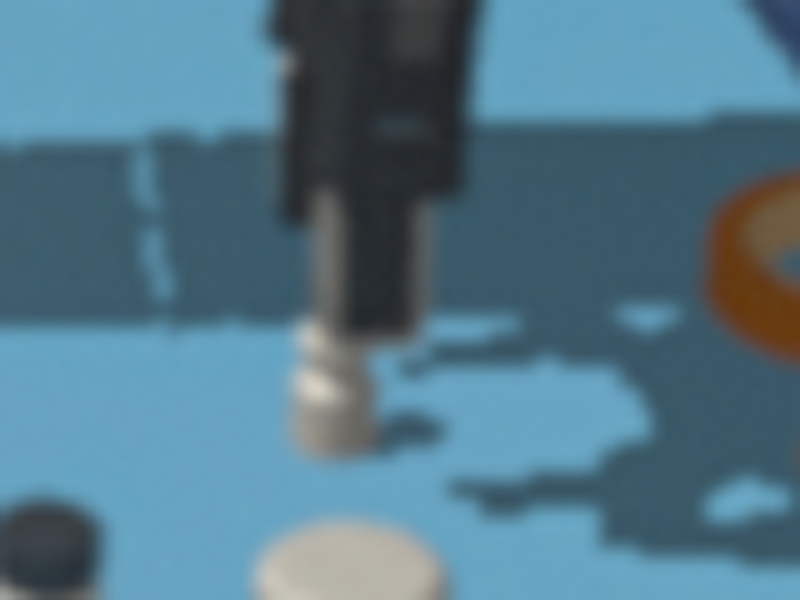

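Request:
drive_tool --rows '[{"hand":4.5,"x":-0.1,"y":0,"z":0.8,"yaw":0},{"hand":4.5,"x":-0.1,"y":0,"z":1.6,"yaw":0},{"hand":4.5,"x":-0.1,"y":0,"z":1.8,"yaw":0},{"hand":4.5,"x":-0.1,"y":0,"z":1.8,"yaw":0}]'

```text
t: 12.52
eef_pos: [0.5965, -0.0843, -0.0048]
tool_rot: [1.0, 0.001, 0.007, -0.0]
ft_force: [-0.7, 0.6, 0.2]
finger_gap: 0.531
```

Request:
drive_tool --rows '[{"hand":0.8,"x":0,"y":0,"z":0,"yaw":0},{"hand":0.8,"x":0,"y":0,"z":0,"yaw":0},{"hand":0.8,"x":0,"y":0,"z":0,"yaw":0},{"hand":0.8,"x":0,"y":0,"z":0,"yaw":0}]'

```text
t: 13.02
eef_pos: [0.5968, -0.0843, -0.0045]
tool_rot: [1.0, 0.001, 0.007, -0.0]
ft_force: [0.0, -0.4, 2.4]
finger_gap: 0.144
```

```bash
python3 look.py c4 side 285 205 365 265 10
```

```text
13.075 [ 0.59676451 -0.08431841 -0.00449862] 0.1419241577305823 [317.98739729 251.11203341]
```

View pics/c4.png

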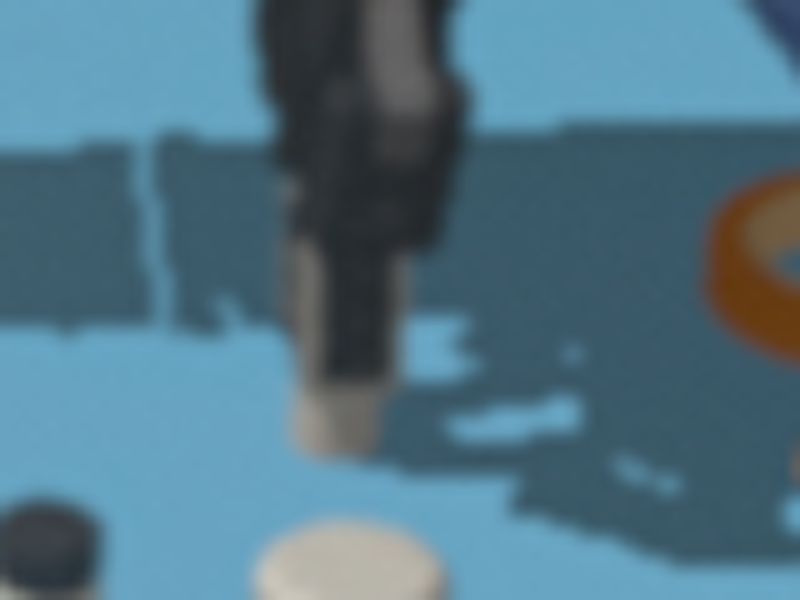

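Request:
drive_tool --rows '[{"hand":0.8,"x":0,"y":0,"z":-1,"yaw":0},{"hand":0.8,"x":0,"y":0,"z":-4,"yaw":0},{"hand":0.8,"x":-1,"y":-1,"z":-8,"yaw":0},{"hand":0.8,"x":-3,"y":-5,"z":-10.5,"yaw":0},{"hand":0.8,"x":-5,"y":-10,"z":-10.5,"yaw":0}]'

```text
t: 13.7
eef_pos: [0.5465, 0.0152, 0.1024]
tool_rot: [1.0, -0.001, 0.01, -0.0]
ft_force: [1.3, 1.1, -0.9]
finger_gap: 0.142
```

```bash
python3 -c "
from h import *
go(.477,.1705,.06)"
```

```text
shift [ -7.07 -15.51   4.11] yaw -0.12 tilt 1.13 | t 13.7 pos [0.5465 0.0152 0.1024] gap 0.142 F [ 1.3  1.1 -0.9]
```

Request:
drive_tool --rows '[{"hand":0.8,"x":-2.5,"y":-5,"z":0,"yaw":0},{"hand":0.8,"x":-5,"y":-10,"z":0,"yaw":0},{"hand":0.8,"x":-7,"y":-14.5,"z":0,"yaw":0},{"hand":0.8,"x":-7,"y":-15.5,"z":2,"yaw":0},{"hand":0.8,"x":-7,"y":-15.5,"z":4,"yaw":0}]'

```text
t: 14.32
eef_pos: [0.4777, 0.1727, 0.0613]
tool_rot: [1.0, 0.001, 0.011, -0.001]
ft_force: [0.8, -0.6, -1.1]
finger_gap: 0.144
```

Request:
drive_tool --rows '[{"hand":0.8,"x":0,"y":0,"z":0,"yaw":0},{"hand":0.8,"x":0,"y":0,"z":0,"yaw":0},{"hand":0.8,"x":0,"y":0,"z":0,"yaw":0}]'

```text
t: 14.7
eef_pos: [0.4783, 0.1726, 0.0622]
tool_rot: [1.0, 0.0, 0.011, -0.001]
ft_force: [-0.1, -0.1, -0.6]
finger_gap: 0.14
```

```bash
python3 look.py d1 side 220 130 330 212 7; python3 look.py d2 top 150 180 260 262 7; python3 -c "
from h import *
go(.477,.1705,.0115)
s=manip.state()['eef_pos']
np.set_printoptions(precision=3,suppress=True)
for p in [s+[0,0,.0045],s+[0,-.009,.0045],s+[0,0,.02],[.477,.1705,.027]]:print(p,(proj('side',p)-[220,130])*7)
"
```

```text
14.75 [0.47824516 0.17261047 0.06211597] 0.13912040371802767 [256.01054242 176.78015097]
14.8 [0.47815571 0.17259477 0.06197337] 0.14343718242314205 [192.38406239 243.51174646]
shift [-0.23  0.22  5.04] yaw 0.04 tilt 1.28 | t 14.8 pos [0.4782 0.1726 0.062 ] gap 0.143 F [-0.1 -0.1  0. ]
[0.478 0.173 0.066] [251.556 316.272]
[0.478 0.164 0.066] [252.553 325.854]
[0.478 0.173 0.082] [250.587 276.076]
[0.477, 0.1705, 0.027] [251.03  418.966]
```

View pics/d1.png

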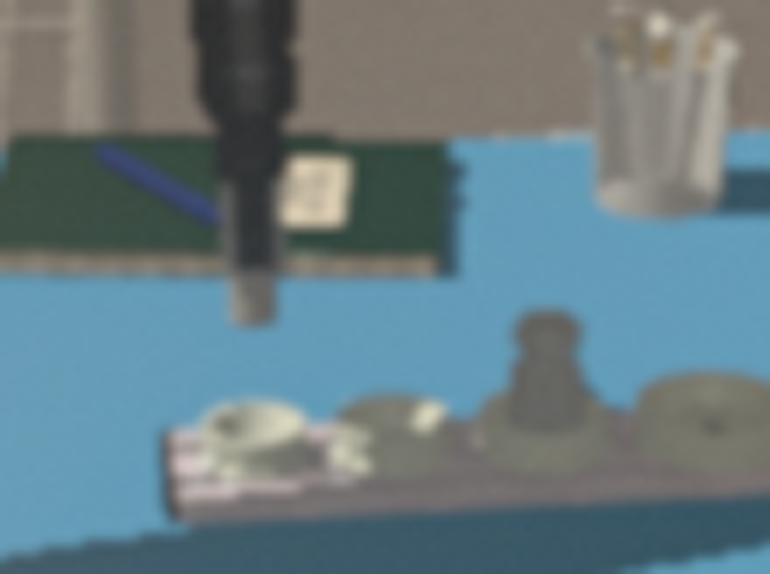

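View pics/d2.png

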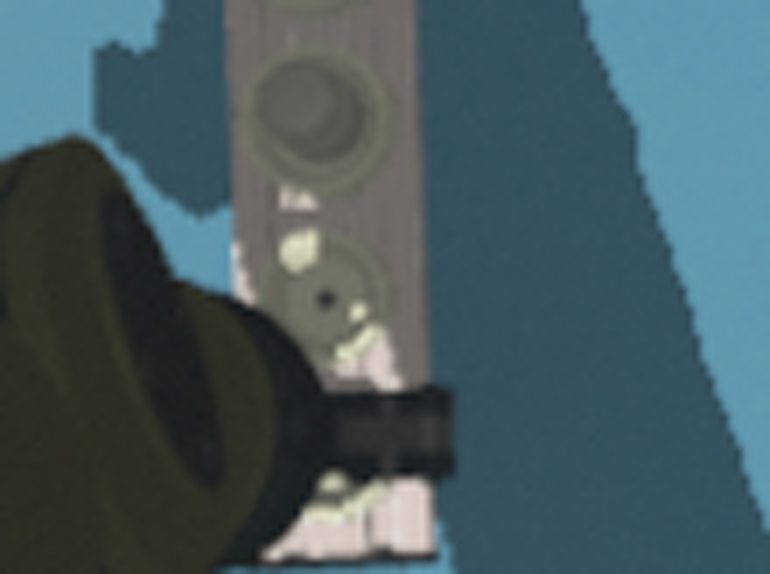

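Request:
drive_tool --rows '[{"hand":0.8,"x":0,"y":0.2,"z":1.5,"yaw":0},{"hand":0.8,"x":0,"y":0.2,"z":3,"yaw":0},{"hand":0.8,"x":0,"y":0.2,"z":4,"yaw":0},{"hand":0.8,"x":0,"y":0.2,"z":4.5,"yaw":0},{"hand":0.8,"x":0,"y":0.2,"z":4.7,"yaw":0}]'

```text
t: 15.42
eef_pos: [0.4791, 0.1706, 0.0145]
tool_rot: [1.0, 0.0, 0.011, -0.001]
ft_force: [0.2, 0.5, -0.2]
finger_gap: 0.144
```

```bash
python3 look.py d3 side 220 130 330 212 7;  python3 -c "
from h import *
go(.478,.1705,.0115)"
```

```text
15.475 [0.479147   0.17070865 0.01461612] 0.13786016130484002 [256.80503151 194.19934795]
shift [-0.12  0.02  0.31] yaw 0.05 tilt 1.27 | t 15.47 pos [0.4791 0.1707 0.0146] gap 0.138 F [-0.5 -0.2 -0.8]
```

View pics/d3.png

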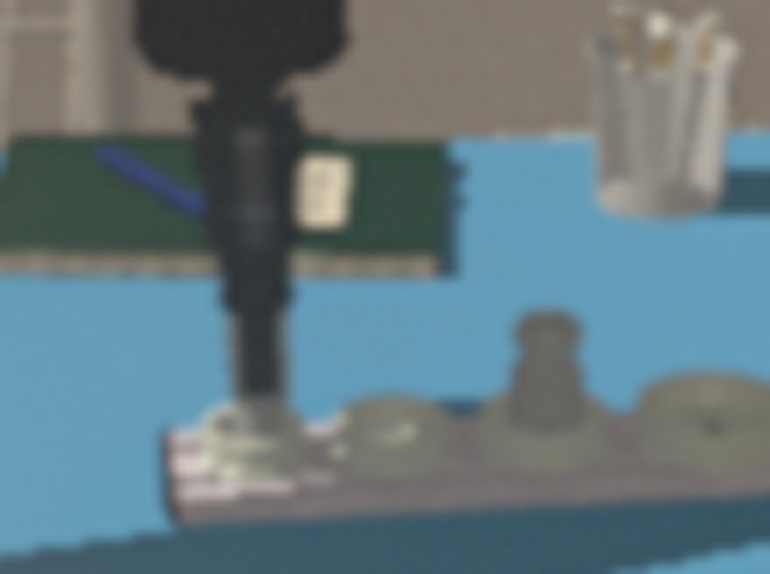

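Request:
drive_tool --rows '[{"hand":0.8,"x":-0.1,"y":0,"z":0.15,"yaw":0},{"hand":0.8,"x":-0.1,"y":0,"z":0.25,"yaw":0},{"hand":0.8,"x":-0.1,"y":0,"z":0.3,"yaw":0},{"hand":0.8,"x":-0.1,"y":0,"z":0.35,"yaw":0},{"hand":0.8,"x":-0.1,"y":0,"z":0.35,"yaw":0}]'

```text
t: 16.1
eef_pos: [0.4785, 0.1708, 0.0114]
tool_rot: [1.0, 0.0, 0.011, -0.001]
ft_force: [-0.8, 0.6, 4.1]
finger_gap: 0.139
```

Touching the floor at the expected height. Release.

Request:
drive_tool --rows '[{"hand":2.5,"x":0,"y":0,"z":0,"yaw":0},{"hand":4.5,"x":0,"y":0,"z":0,"yaw":0},{"hand":4.5,"x":0,"y":0,"z":-0.5,"yaw":0},{"hand":4.5,"x":0,"y":0,"z":-2,"yaw":0},{"hand":4.5,"x":0,"y":0,"z":-5,"yaw":0}]'

```text
t: 16.73
eef_pos: [0.4767, 0.1704, 0.0621]
tool_rot: [1.0, 0.0, 0.011, -0.001]
ft_force: [0.4, 0.3, -0.4]
finger_gap: 0.527
```

Request:
drive_tool --rows '[{"hand":4.5,"x":0,"y":1,"z":-3,"yaw":0},{"hand":4.5,"x":0,"y":6,"z":-4,"yaw":0},{"hand":4.5,"x":-1,"y":12,"z":-4,"yaw":0},{"hand":4.5,"x":-2,"y":18,"z":-4,"yaw":0},{"hand":4.5,"x":-2.5,"y":24,"z":-4,"yaw":0}]'

```text
t: 17.35
eef_pos: [0.4506, -0.0715, 0.102]
tool_rot: [1.0, 0.001, 0.011, -0.001]
ft_force: [1.4, -0.1, 0.4]
finger_gap: 0.526
```

```bash
python3 look.py d4 side 220 130 330 212 7;  python3 look.py d5 side 200 200 320 290 6; python3 -c "
from h import *
go(.4515,-.097,.03)"
```

```text
17.4 [ 0.44869206 -0.08314052  0.102134  ] 0.5286562688595531 [245.7107289  208.15978467]
17.45 [ 0.4493382  -0.07880965  0.10202785] 0.5220745653424093 [245.99697207 207.22317173]
shift [0.09 1.8  7.21] yaw -0.8 tilt 1.21 | t 17.45 pos [ 0.4493 -0.0788  0.102 ] gap 0.522 F [-0.3  0.5  0.5]
```

View pics/d4.png

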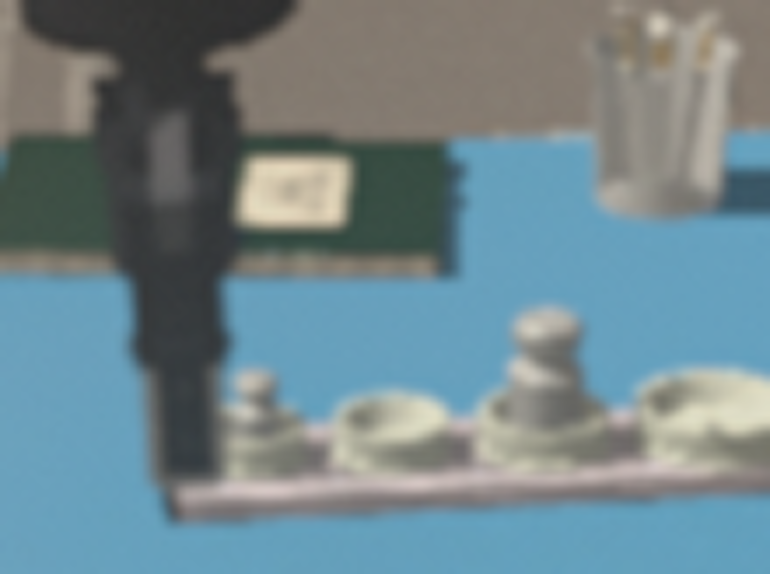

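View pics/d5.png

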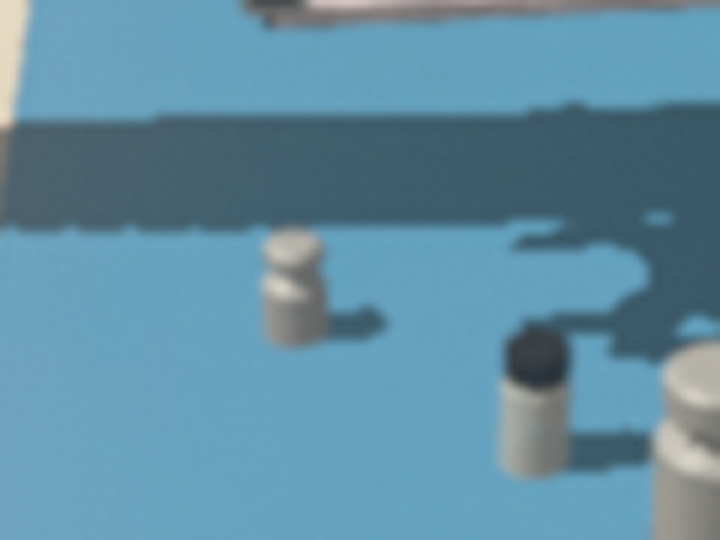

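Request:
drive_tool --rows '[{"hand":4.5,"x":0.2,"y":1.8,"z":2,"yaw":-0.8},{"hand":4.5,"x":0.2,"y":1.8,"z":4,"yaw":-0.8},{"hand":4.5,"x":0.2,"y":1.8,"z":6,"yaw":-0.8},{"hand":4.5,"x":0.2,"y":1.8,"z":7.5,"yaw":-0.8},{"hand":4.5,"x":0.2,"y":1.8,"z":7.7,"yaw":-0.8}]'

```text
t: 18.08
eef_pos: [0.4524, -0.0967, 0.0248]
tool_rot: [1.0, 0.0, 0.01, 0.001]
ft_force: [-0.9, -0.1, -0.1]
finger_gap: 0.527
```

```bash
python3 look.py e1 side 210 210 290 270 10; python3 look.py e2 top 280 220 360 280 10;python3 -c "
from h import *
go(.4515,-.097,.0015)
np.set_printoptions(precision=3,suppress=True)
s=manip.state()['eef_pos']
for p in [s+[0,0,.025],s+[0,-.035,.03],[.4515,-.0965,.012]]:print(p,(proj('side',p)-[210,210])*10)
"
```

```text
18.125 [ 0.45261809 -0.09678975  0.0250098 ] 0.5303999579178008 [249.01872684 245.2269493 ]
18.175 [ 0.45282288 -0.09689835  0.02539562] 0.5243415148936955 [319.8430591  253.03818135]
shift [-0.18  0.    2.39] yaw 0.02 tilt 1.21 | t 18.18 pos [ 0.4528 -0.0969  0.0254] gap 0.524 F [-0.6  0.4 -0. ]
[ 0.453 -0.097  0.05 ] [387.539 243.301]
[ 0.453 -0.132  0.055] [391.401 311.023]
[0.4515, -0.0965, 0.012] [386.499 406.711]
```

View pics/e1.png

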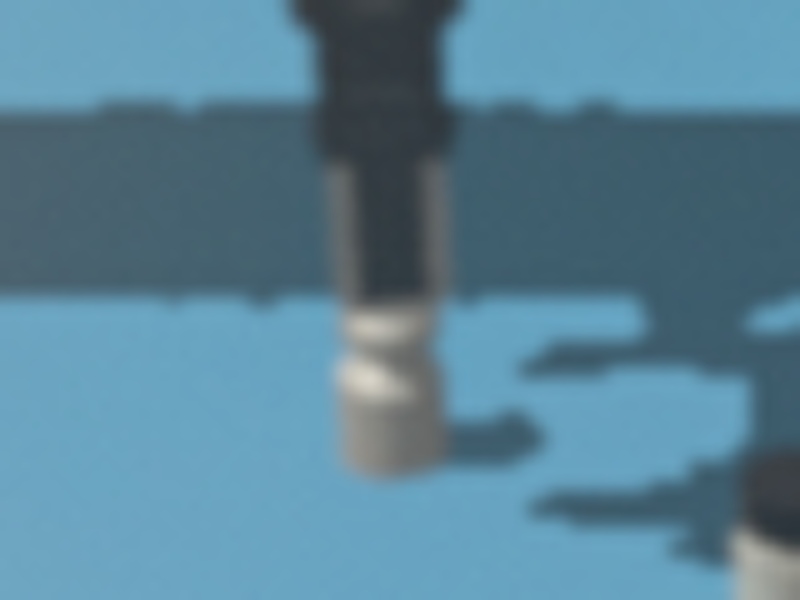

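View pics/e2.png

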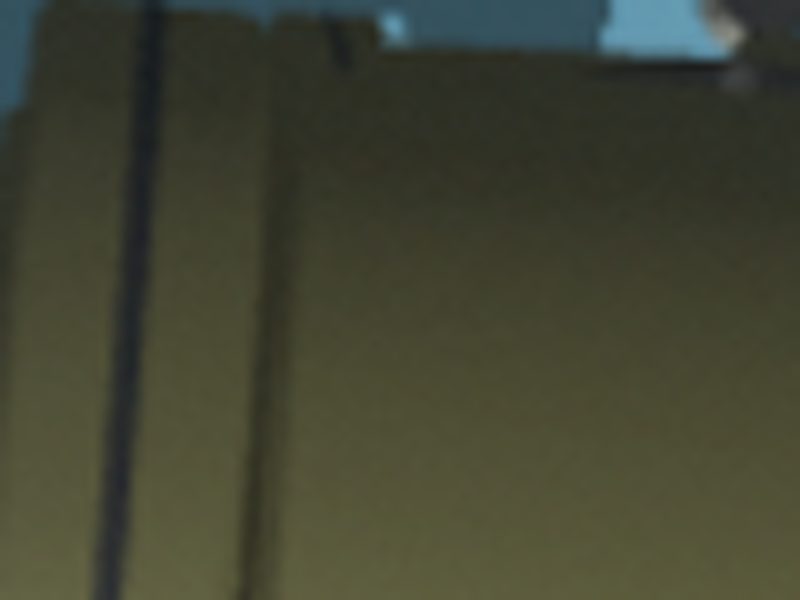

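Request:
drive_tool --rows '[{"hand":4.5,"x":0,"y":0,"z":1,"yaw":0},{"hand":4.5,"x":0,"y":0,"z":2,"yaw":0},{"hand":4.5,"x":0,"y":0,"z":2.4,"yaw":0},{"hand":4.5,"x":0,"y":0,"z":2.4,"yaw":0}]'

```text
t: 18.68
eef_pos: [0.4545, -0.0972, 0.0018]
tool_rot: [1.0, 0.0, 0.009, 0.001]
ft_force: [-0.5, -0.3, 0.7]
finger_gap: 0.528
```

Request:
drive_tool --rows '[{"hand":1,"x":0,"y":0,"z":0,"yaw":0},{"hand":1,"x":0,"y":0,"z":0,"yaw":0},{"hand":1,"x":0,"y":0,"z":0,"yaw":0},{"hand":1,"x":0,"y":0,"z":0,"yaw":0}]'

```text
t: 19.18
eef_pos: [0.4545, -0.0972, 0.0018]
tool_rot: [1.0, 0.0, 0.009, 0.001]
ft_force: [-0.1, -0.2, -0.9]
finger_gap: 0.194
```

Request:
drive_tool --rows '[{"hand":1,"x":0,"y":0,"z":-1,"yaw":0},{"hand":1,"x":0,"y":0,"z":-4,"yaw":0},{"hand":1,"x":1,"y":-1,"z":-8,"yaw":0},{"hand":1,"x":2.5,"y":-5,"z":-10.5,"yaw":0},{"hand":1,"x":4,"y":-10,"z":-10.5,"yaw":0}]'

```text
t: 19.8
eef_pos: [0.4945, 0.0028, 0.11]
tool_rot: [1.0, -0.002, 0.011, 0.001]
ft_force: [0.7, -0.5, -0.9]
finger_gap: 0.196
```

Request:
drive_tool --rows '[{"hand":1,"x":1,"y":-5,"z":0,"yaw":0},{"hand":1,"x":2,"y":-10,"z":0,"yaw":0},{"hand":1,"x":3,"y":-15,"z":0,"yaw":0},{"hand":1,"x":3.5,"y":-16.8,"z":1,"yaw":0},{"hand":1,"x":3.5,"y":-16.8,"z":3,"yaw":0}]'

```text
t: 20.42
eef_pos: [0.5314, 0.1728, 0.0807]
tool_rot: [1.0, -0.0, 0.012, 0.0]
ft_force: [0.2, -0.9, -1.8]
finger_gap: 0.195
```

Request:
drive_tool --rows '[{"hand":1,"x":0,"y":0,"z":0,"yaw":0},{"hand":1,"x":0,"y":0,"z":0,"yaw":0}]'

```text
t: 20.68
eef_pos: [0.5315, 0.1719, 0.0812]
tool_rot: [1.0, -0.001, 0.012, 0.001]
ft_force: [1.1, -0.1, -0.7]
finger_gap: 0.191
```

```bash
python3 look.py f1 side 220 130 330 212 7; python3 -c "
from h import *
go(.528,.172,.0178)
s=manip.state()['eef_pos']
np.set_printoptions(precision=3,suppress=True)
for p in [s+[0,0,-.0018],s+[0,-.011,-.0018],s+[0,0,.02],[.528,.172,.027]]:print(p,(proj('side',p)-[220,130])*7)
"
```

```text
20.725 [0.53172084 0.17195946 0.08140421] 0.20158529485899515 [277.16556048 169.09146201]
shift [-0.53 -0.01  6.35] yaw -0.11 tilt 1.46 | t 20.73 pos [0.5317 0.172  0.0814] gap 0.202 F [-0.4  0.4 -0.5]
[0.532 0.172 0.08 ] [400.168 278.316]
[0.532 0.161 0.08 ] [402.681 289.733]
[0.532 0.172 0.101] [400.055 221.243]
[0.528, 0.172, 0.027] [390.294 412.481]
```

View pics/f1.png

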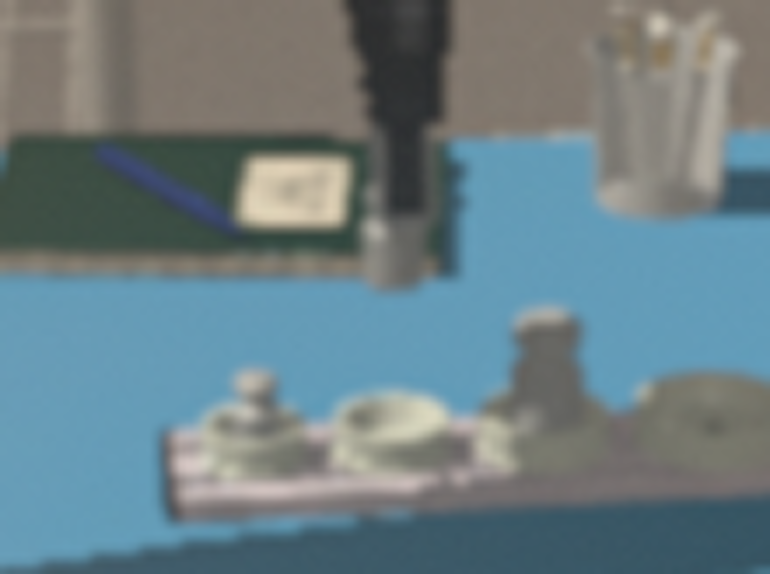

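Request:
drive_tool --rows '[{"hand":1,"x":-0.1,"y":0,"z":2,"yaw":0},{"hand":1,"x":-0.2,"y":0,"z":4,"yaw":0},{"hand":1,"x":-0.25,"y":0,"z":5.2,"yaw":0},{"hand":1,"x":-0.25,"y":0,"z":5.8,"yaw":0},{"hand":1,"x":-0.25,"y":0,"z":6,"yaw":0}]'

```text
t: 21.35
eef_pos: [0.531, 0.1718, 0.0215]
tool_rot: [1.0, -0.001, 0.013, 0.0]
ft_force: [0.5, -0.5, -1.4]
finger_gap: 0.194
```

```bash
python3 look.py f2 side 220 130 330 212 7; python3 -c "
from h import *
go(.531,.172,.0178)"
```

```text
21.4 [0.53097448 0.17188771 0.02144743] 0.19699857701345452 [276.92125992 190.8784208 ]
shift [-0.01 -0.01  0.36] yaw -0.11 tilt 1.48 | t 21.4 pos [0.531  0.1719 0.0214] gap 0.197 F [-0.   0.3 -1.1]
```

View pics/f2.png

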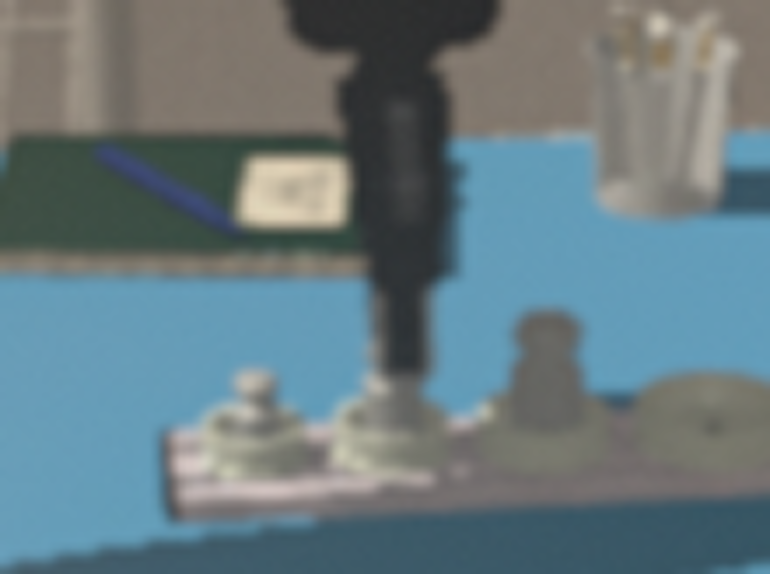

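Centred (weight ~394, cup ~392). Lower slowly.

Request:
drive_tool --rows '[{"hand":1,"x":-0.05,"y":0,"z":0.15,"yaw":0},{"hand":1,"x":-0.05,"y":0,"z":0.25,"yaw":0},{"hand":1,"x":-0.05,"y":0,"z":0.33,"yaw":0},{"hand":1,"x":-0.05,"y":0,"z":0.4,"yaw":0},{"hand":1,"x":-0.05,"y":0,"z":0.4,"yaw":0}]'

```text
t: 22.02
eef_pos: [0.5309, 0.172, 0.0177]
tool_rot: [1.0, -0.001, 0.013, 0.0]
ft_force: [0.1, 0.1, 3.3]
finger_gap: 0.197
```

Request:
drive_tool --rows '[{"hand":2.5,"x":0,"y":0,"z":0,"yaw":0},{"hand":4.5,"x":0,"y":0,"z":0,"yaw":0},{"hand":4.5,"x":0,"y":0,"z":-0.5,"yaw":0},{"hand":4.5,"x":0,"y":0,"z":-2,"yaw":0},{"hand":4.5,"x":0,"y":0,"z":-5,"yaw":0}]'

```text
t: 22.65
eef_pos: [0.5289, 0.1717, 0.0683]
tool_rot: [1.0, -0.001, 0.012, 0.001]
ft_force: [-0.0, -0.9, 0.8]
finger_gap: 0.529
```

Request:
drive_tool --rows '[{"hand":6,"x":0,"y":1,"z":-3,"yaw":0},{"hand":6,"x":0.5,"y":6,"z":-5,"yaw":0},{"hand":6,"x":1,"y":12,"z":-5,"yaw":0},{"hand":6,"x":2,"y":18,"z":-5,"yaw":0},{"hand":6,"x":3,"y":24,"z":-5,"yaw":0}]'

```text
t: 23.28
eef_pos: [0.5576, -0.0701, 0.1207]
tool_rot: [1.0, -0.001, 0.013, 0.001]
ft_force: [1.7, 0.0, 0.2]
finger_gap: 0.705
```

```bash
python3 look.py f3 side 220 130 330 212 7; python3 look.py f4 top 160 140 280 270 5; python3 -c "
from h import *
go(.575,-.2265,.06)"
```

```text
23.325 [ 0.55816188 -0.08365636  0.12088767] 0.6974251526100548 [300.99138173 197.67060027]
23.375 [ 0.55750774 -0.07958369  0.12065423] 0.7017716407142203 [312.484462   199.45263126]
shift [ 1.82 14.61  6.24] yaw -0.92 tilt 1.63 | t 23.38 pos [ 0.5575 -0.0796  0.1207] gap 0.702 F [-1.2 -0.6 -0.7]
```

View pics/f3.png

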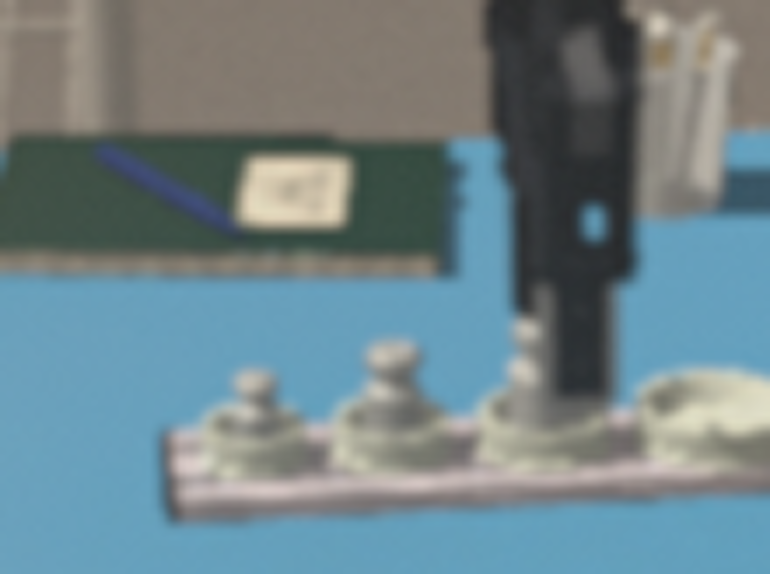

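View pics/f4.png

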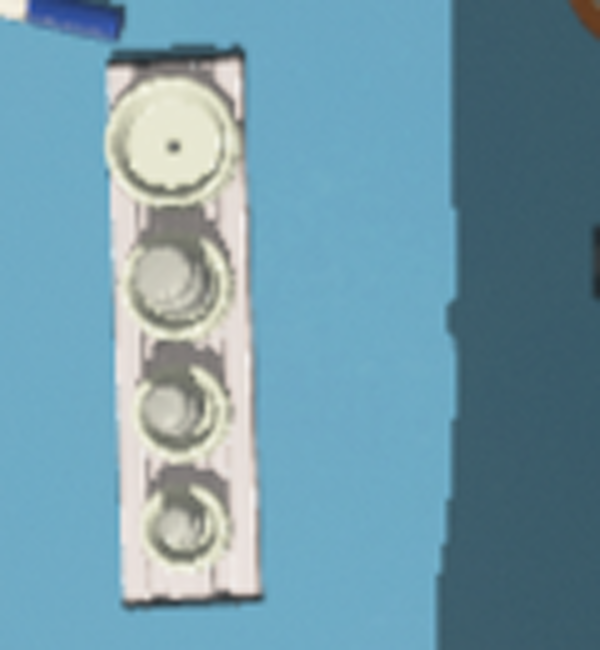

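Request:
drive_tool --rows '[{"hand":6.2,"x":0.5,"y":5,"z":0,"yaw":-0.9},{"hand":6.2,"x":1,"y":10,"z":0,"yaw":-0.9},{"hand":6.2,"x":1.8,"y":14,"z":1,"yaw":-0.9},{"hand":6.2,"x":1.8,"y":14.6,"z":3,"yaw":-0.9},{"hand":6.2,"x":1.8,"y":14.6,"z":5.7,"yaw":-0.9}]'

```text
t: 24.0
eef_pos: [0.575, -0.2266, 0.0656]
tool_rot: [1.0, -0.001, 0.014, 0.005]
ft_force: [0.1, 0.4, -1.1]
finger_gap: 0.726
```

Request:
drive_tool --rows '[{"hand":6.2,"x":0,"y":0,"z":0.5,"yaw":0},{"hand":6.2,"x":0,"y":0,"z":0.5,"yaw":0}]'

```text
t: 24.25
eef_pos: [0.5752, -0.2255, 0.0609]
tool_rot: [1.0, -0.0, 0.014, 0.004]
ft_force: [-0.5, -0.2, 0.6]
finger_gap: 0.723
```

```bash
python3 look.py g1 side 265 220 375 302 7; python3 -c "
from h import *
go(.5755,-.2265,.018)
s=manip.state()['eef_pos']
np.set_printoptions(precision=3,suppress=True)
for p in [s+[0,0,.03],s+[0,-.041,.032],[.5745,-.2265,.03],[.5745,-.2265,.057]]:print(p,(proj('side',p)-[265,220])*7)
"
```

```text
24.3 [ 0.57564788 -0.22588762  0.06141167] 0.7281660357094388 [320.53086319 262.31485565]
shift [-0.14  0.02  4.34] yaw -0.02 tilt 1.77 | t 24.3 pos [ 0.5756 -0.2259  0.0614] gap 0.728 F [ 0.4 -0.4 -0.1]
[ 0.576 -0.226  0.091] [393.583 193.774]
[ 0.576 -0.267  0.093] [423.234 277.675]
[0.5745, -0.2265, 0.03] [379.736 401.519]
[0.5745, -0.2265, 0.057] [383.904 312.56 ]
```

View pics/g1.png

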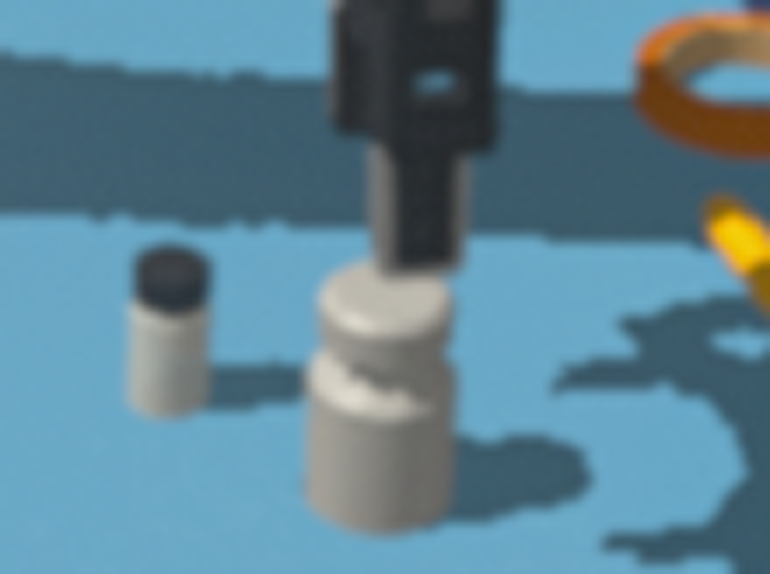

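Request:
drive_tool --rows '[{"hand":6.2,"x":-0.05,"y":0,"z":1.5,"yaw":0},{"hand":6.2,"x":-0.1,"y":0,"z":3,"yaw":0},{"hand":6.2,"x":-0.14,"y":0,"z":4,"yaw":0},{"hand":6.2,"x":-0.14,"y":0,"z":4.3,"yaw":0},{"hand":6.2,"x":-0.14,"y":0,"z":4.3,"yaw":0}]'

```text
t: 24.92
eef_pos: [0.5754, -0.2263, 0.0181]
tool_rot: [1.0, -0.0, 0.015, 0.005]
ft_force: [-1.1, -1.9, 0.2]
finger_gap: 0.727
```

Request:
drive_tool --rows '[{"hand":2,"x":0,"y":0,"z":0,"yaw":0},{"hand":2,"x":0,"y":0,"z":0,"yaw":0},{"hand":2,"x":0,"y":0,"z":0,"yaw":0},{"hand":2,"x":0,"y":0,"z":0,"yaw":0}]'

```text
t: 25.42
eef_pos: [0.5759, -0.2261, 0.0188]
tool_rot: [1.0, -0.0, 0.015, 0.005]
ft_force: [-0.2, 1.4, 5.7]
finger_gap: 0.373
```

```bash
python3 look.py g2 side 265 220 375 302 7
```

```text
25.475 [ 0.57594881 -0.2261349   0.01879565] 0.37109752292635295 [319.76993957 282.36289269]
```

View pics/g2.png

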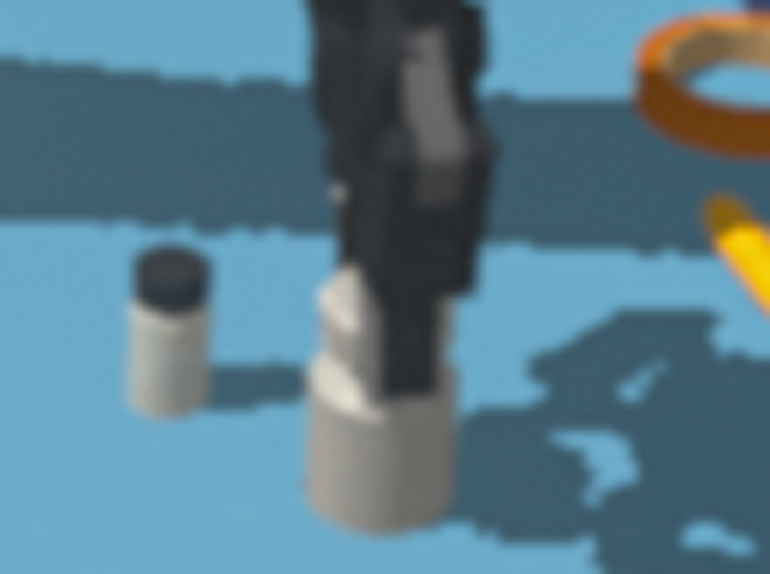

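Request:
drive_tool --rows '[{"hand":2,"x":0,"y":0,"z":-0.5,"yaw":0},{"hand":2,"x":0,"y":0,"z":-1.5,"yaw":0},{"hand":2,"x":0,"y":0,"z":-3,"yaw":0},{"hand":2,"x":0,"y":0,"z":-5,"yaw":0},{"hand":2,"x":0,"y":0,"z":-7,"yaw":0}]'

```text
t: 26.1
eef_pos: [0.574, -0.2256, 0.0905]
tool_rot: [1.0, -0.0, 0.015, 0.005]
ft_force: [-0.0, 0.3, -4.1]
finger_gap: 0.372
```

```bash
python3 look.py g3 side 265 180 375 302 5; python3 -c "
from h import *
go(.6475,.175,.12)"
```

```text
26.15 [ 0.57558717 -0.22624566  0.09326652] 0.3726808029760135 [321.26999945 246.87083866]
shift [  7.26 -40.1   -2.86] yaw -0.03 tilt 2.11 | t 26.15 pos [ 0.5756 -0.2262  0.0933] gap 0.373 F [ 0.9 -0.8 -3. ]
```

View pics/g3.png

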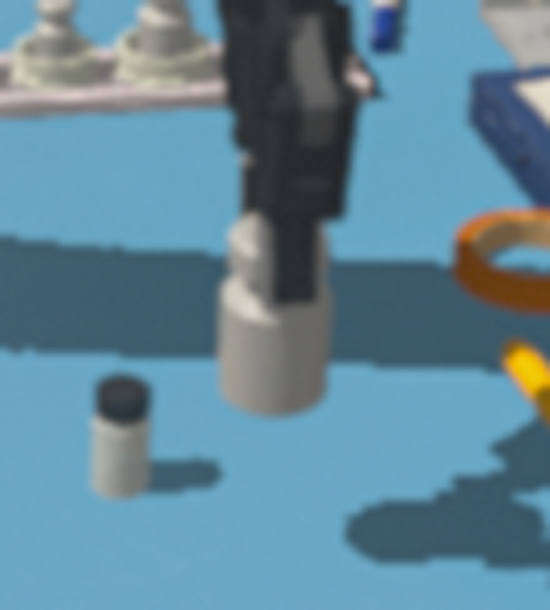

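Request:
drive_tool --rows '[{"hand":2,"x":1,"y":-5,"z":-1.5,"yaw":0},{"hand":2,"x":2,"y":-10,"z":-3,"yaw":0},{"hand":2,"x":3,"y":-15,"z":-3,"yaw":0},{"hand":2,"x":4,"y":-20,"z":-3,"yaw":0},{"hand":2,"x":5,"y":-25,"z":-3,"yaw":0}]'

```text
t: 26.78
eef_pos: [0.625, 0.0257, 0.123]
tool_rot: [1.0, -0.0, 0.018, 0.005]
ft_force: [1.1, -0.9, -4.0]
finger_gap: 0.37
```

```bash
python3 look.py g4 side 180 30 460 240 2; python3 -c "
from h import *
go(.648,.1755,.1)"
```

```text
26.825 [0.62676663 0.03858131 0.123155  ] 0.36986841674238113 [324.54872929 172.34880049]
shift [  2.17 -13.67   2.4 ] yaw 0.58 tilt 2.24 | t 26.82 pos [0.6268 0.0386 0.1232] gap 0.37 F [ 2.5  9.4 -4.5]
```

View pics/g4.png

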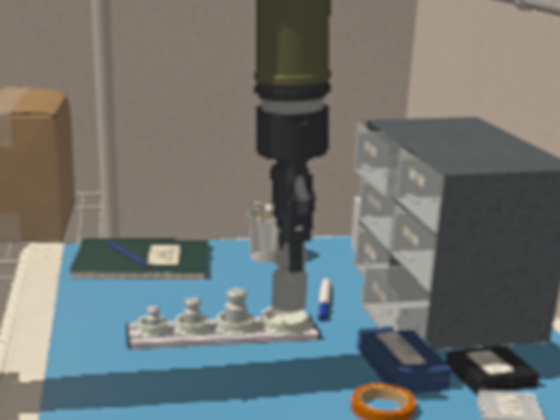

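Request:
drive_tool --rows '[{"hand":2,"x":0.7,"y":-4,"z":0,"yaw":0.6},{"hand":2,"x":1.4,"y":-8,"z":0,"yaw":0.6},{"hand":2,"x":2,"y":-12,"z":0,"yaw":0.6},{"hand":2,"x":2.1,"y":-13.6,"z":1,"yaw":0.6},{"hand":2,"x":2.1,"y":-13.6,"z":2,"yaw":0.6}]'

```text
t: 27.45
eef_pos: [0.6465, 0.1763, 0.1034]
tool_rot: [1.0, 0.001, 0.019, -0.0]
ft_force: [-0.1, -0.6, -3.8]
finger_gap: 0.373
```

Request:
drive_tool --rows '[{"hand":2,"x":0,"y":0,"z":0,"yaw":0},{"hand":2,"x":0,"y":0,"z":0,"yaw":0}]'

```text
t: 27.7
eef_pos: [0.6466, 0.1737, 0.1034]
tool_rot: [1.0, -0.0, 0.019, 0.0]
ft_force: [0.2, 0.5, -4.4]
finger_gap: 0.374
```

```bash
python3 look.py h1 side 260 120 370 212 7; python3 -c "
from h import *
go(.648,.1755,.0348)
s=manip.state()['eef_pos']
np.set_printoptions(precision=3,suppress=True)
for p in [s+[0,0,-.0188],s+[0,-.019,-.0188],s+[0,0,.01],[.648,.1755,.027]]:print(p,(proj('side',p)-[260,120])*7)
"
```

```text
27.75 [0.64687776 0.17423151 0.10369398] 0.37675589773439727 [322.69709318 159.10105048]
shift [-0.16 -0.13  6.89] yaw -0.01 tilt 2.23 | t 27.75 pos [0.6469 0.1742 0.1037] gap 0.377 F [ 0.4 -1.2 -5.1]
[0.647 0.174 0.085] [436.692 322.633]
[0.647 0.155 0.085] [445.759 341.923]
[0.647 0.174 0.114] [440.056 247.394]
[0.648, 0.1755, 0.027] [432.566 467.507]
```

View pics/h1.png

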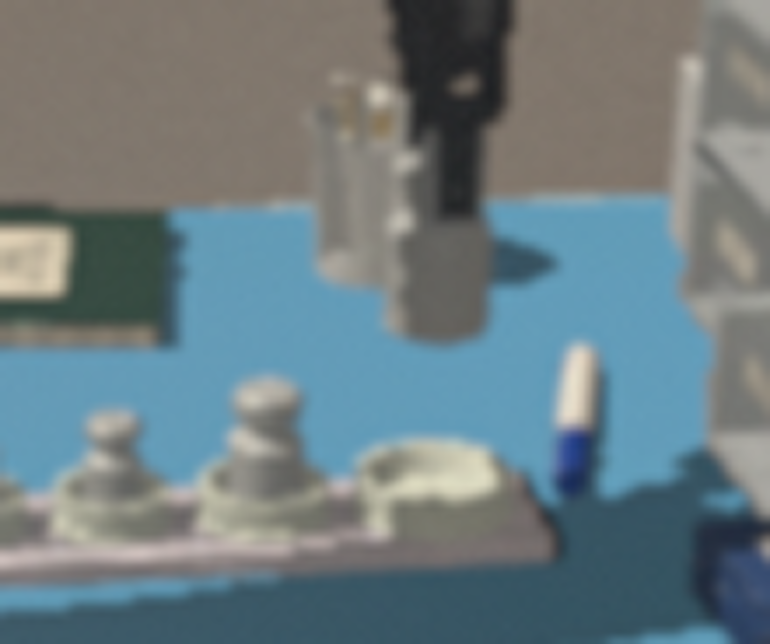

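Request:
drive_tool --rows '[{"hand":2,"x":0,"y":-0.1,"z":2,"yaw":0},{"hand":2,"x":-0.1,"y":-0.1,"z":4,"yaw":0},{"hand":2,"x":-0.15,"y":-0.1,"z":5.5,"yaw":0},{"hand":2,"x":-0.15,"y":-0.1,"z":6.2,"yaw":0},{"hand":2,"x":-0.15,"y":-0.1,"z":6.4,"yaw":0}]'

```text
t: 28.38
eef_pos: [0.6477, 0.1752, 0.039]
tool_rot: [1.0, 0.0, 0.019, 0.0]
ft_force: [0.5, 0.3, -3.9]
finger_gap: 0.376
```

```bash
python3 look.py h2 side 260 120 370 212 7; python3 -c "
from h import *
go(.648,.1755,.0348)"
```

```text
28.425 [0.64801842 0.1753162  0.03934476] 0.3737886257921108 [322.01160617 182.43597606]
shift [-0.02 -0.02  0.45] yaw 0.0 tilt 2.23 | t 28.43 pos [0.648  0.1753 0.0393] gap 0.374 F [ 0.6  0.2 -5.5]
```

View pics/h2.png

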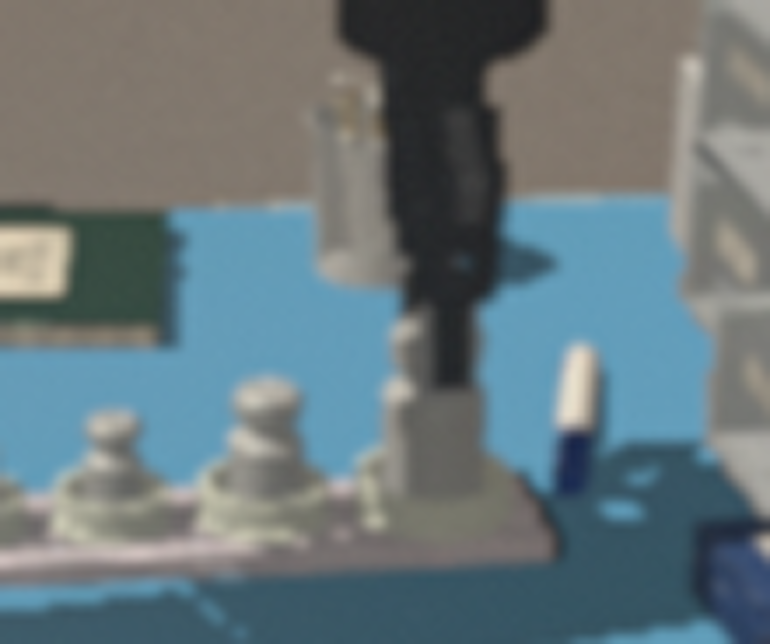

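Centred in the mouth (weight col ~433, cup ~433). Final lowering.

Request:
drive_tool --rows '[{"hand":2,"x":0,"y":0,"z":0.2,"yaw":0},{"hand":2,"x":0,"y":0,"z":0.35,"yaw":0},{"hand":2,"x":0,"y":0,"z":0.4,"yaw":0},{"hand":2,"x":0,"y":0,"z":0.45,"yaw":0},{"hand":2,"x":0,"y":0,"z":0.5,"yaw":0}]'

```text
t: 29.05
eef_pos: [0.6487, 0.1754, 0.035]
tool_rot: [1.0, -0.0, 0.02, 0.0]
ft_force: [-1.0, -0.5, 1.6]
finger_gap: 0.374
```

Request:
drive_tool --rows '[{"hand":4,"x":0,"y":0,"z":0,"yaw":0},{"hand":6,"x":0,"y":0,"z":0,"yaw":0},{"hand":6,"x":0,"y":0,"z":0,"yaw":0},{"hand":6,"x":0,"y":0,"z":-1,"yaw":0},{"hand":6,"x":0,"y":0,"z":-3,"yaw":0}]'

```text
t: 29.68
eef_pos: [0.6471, 0.1752, 0.0655]
tool_rot: [1.0, -0.0, 0.019, 0.0]
ft_force: [0.1, -0.8, 0.4]
finger_gap: 0.702
```

Request:
drive_tool --rows '[{"hand":6,"x":0,"y":0,"z":-3,"yaw":0},{"hand":6,"x":0,"y":1,"z":-7,"yaw":0},{"hand":6,"x":-1,"y":7,"z":-8,"yaw":0},{"hand":6,"x":-2,"y":13,"z":-8,"yaw":0},{"hand":6,"x":-3,"y":19,"z":-8,"yaw":0}]'

```text
t: 30.3
eef_pos: [0.6143, -0.0166, 0.1465]
tool_rot: [1.0, 0.0, 0.021, 0.0]
ft_force: [0.8, -0.9, 0.3]
finger_gap: 0.702
```

Request:
drive_tool --rows '[{"hand":6,"x":0,"y":6,"z":0,"yaw":0},{"hand":6,"x":0,"y":12,"z":0,"yaw":0},{"hand":6,"x":0,"y":18,"z":0,"yaw":0},{"hand":6,"x":0,"y":20,"z":0,"yaw":0},{"hand":6,"x":0,"y":20,"z":0,"yaw":0}]'

```text
t: 30.92
eef_pos: [0.6143, -0.2185, 0.1477]
tool_rot: [1.0, -0.002, 0.022, 0.001]
ft_force: [-0.5, -0.1, 0.4]
finger_gap: 0.703
```

```bash
python3 look.py i1 side 230 130 360 212 6; python3 look.py i2 top 160 140 280 270 5;python3 look.py i3 side 180 160 380 310 4
```

```text
30.975 [ 0.614778   -0.21534007  0.14748047] 0.7015291417135295 [344.25532398 215.16209799]
31.025 [ 0.61503993 -0.21366595  0.14730797] 0.7066648427019937 [381.13559755 166.6415544 ]
31.075 [ 0.61512529 -0.21301725  0.14714674] 0.6971612554406457 [344.15299233 214.70343272]
```

View pics/i1.png

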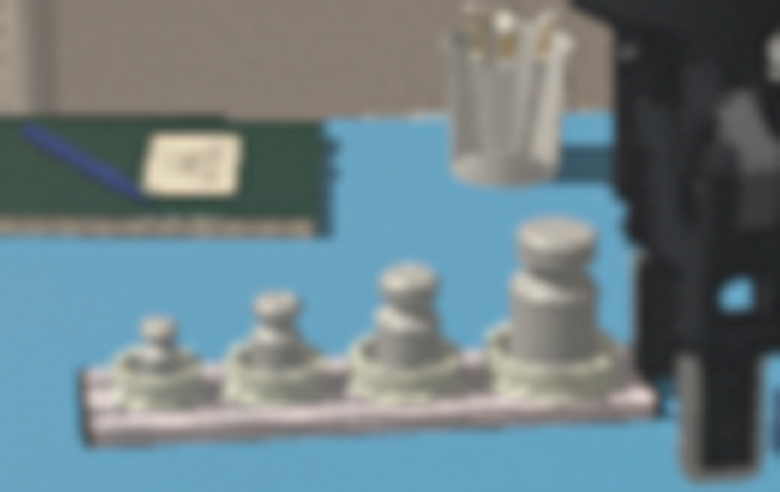

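View pics/i2.png

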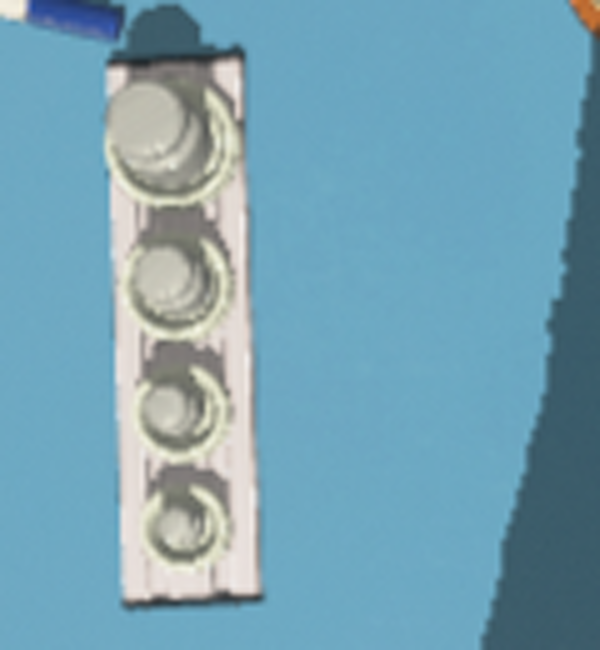

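View pics/i3.png

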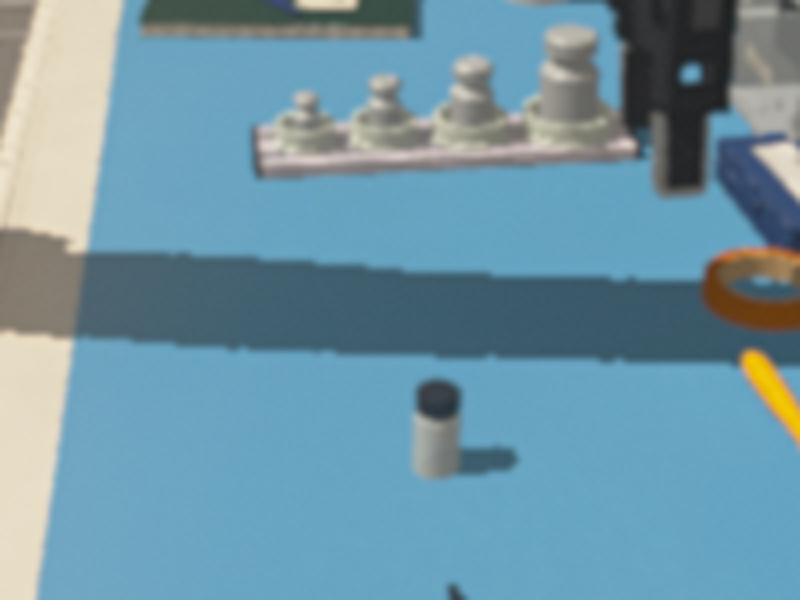

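```bash
python3 -c "
from h import *
np.set_printoptions(precision=4,suppress=True)
for k,a,b,h in [('500',(146,119),(557,233),.08),('200',(162,271),(408,276),.064),('100',(169,406),(277,302),.054),('50',(178,523),(157,325),.046)]:
  a=up(*a,5,160,140);b=up(*b,6,230,130);print(k,*tri(a,b),h,atz('top',a,h))
"
```

```text
500 [0.6471 0.1764 0.0776] 0.0011525789152177037 0.08 [0.646 0.176 0.08 ]
200 [0.5839 0.1731 0.0616] 7.231001877868082e-05 0.064 [0.5836 0.1726 0.064 ]
100 [0.5276 0.1721 0.0519] 0.0010279873522752278 0.054 [0.5269 0.1718 0.054 ]
50 [0.4772 0.17   0.0442] 0.00030927229702964304 0.046 [0.4773 0.1697 0.046 ]
```

```bash
python3 -c "
from station import manip
print(manip.state()['t'],manip.finish_job())"
```

```text
the job is handed in; nothing more can be done
31.075 None
```

All four weights are back in the cups of their own size, and I handed the job in at t ≈ 31 s. I took each by its knob/neck end, set it down until the wrist force showed it on the cup floor, and released it there. `finish_job` reports no verdict, so the result rests on these last checks:

- **Position:** the measured weight axes lie within about 1.5 mm of the cup centres; the limit is 4 mm.
- **Seating:** the knob tops measured 1.8–2.4 mm lower than the stated heights. On the bench the two cameras also read 1.6–4 mm low, so I take this as calibration bias. The arm's height at floor contact matched the expected height within about 0.3 mm for all four.
- **Scene:** in the last pictures the weights look upright, the vial stands where it was, and the gripper is clear of everything.

Two things did not match what was expected:

- **Fingertips:** they sit about 25 mm behind the reported TCP. My first grasp on the 200 g weight closed on air above its knob and touched nothing. I corrected for this on every later grasp.
- **Tool tilt:** the tool crept to about 2.2° off vertical by the last placement. I left it, since the 500 g weight still settled into its cup.

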